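# Reverse the ratchet and snug the pump nut

## Robot

A 6-joint arm with a two-finger parallel gripper is mounted at the origin on the work surface. World frame = base frame: x ahead of the robot, y to its left, z up, the work surface at z = 0. Lengths are in mm, angles in rad, forces in N, time in s.
With the tool pointing down it reaches from about 275 to 750 mm from the base axis. Payload 10.2 kg.
Tool frame: the origin (TCP) lies midway between the tips of the shut fingers; the grasp point (between the pads) lies 19 mm behind it; z points along the fingers, y is the direction in which the jaws open and shut (so a half turn about z gives the same grasp; the last joint's range is limited). The gripper opens to 85 mm and grips with 20 to 120 N. Pads are 22 mm wide; open, the fingers measure 114 mm over their backs; the gripper's body (76 mm by 85 mm) begins 54 mm behind the grasp point. The pads swing forward as they close: fully open they stand 13 mm farther back than shut.
Start: joints at [-1.376, 0.313, 1.498, -0, 1.331, -0.223], TCP at [213.007, -479.853, 204.694] pointing down, gripper open.
Joint ranges: [-2.94, 2.94], [-0.97, 2.17], [0.19, 2.56], [-1.23, 4.37], [0.02, 3.11], [-2.88, 2.88]. Speed limits (rad/s): [2.39, 2.39, 3.01, 3.14, 3.14, 3.14].

## Interface

Orientations are given as [roll, pitch, yaw] about the fixed x, y, z axes, in that order (R = Rz(yaw) Ry(pitch) Rx(roll)).
In Python, from plant import manip gives the robot as it stands.
- The arm moves only by the tool jog_arm, never from a script. Its argument "steps" is one flat list of numbers, 7 for each row, row after row: the shift along the world's x, y, z in m, then the turn, a rotation vector about the world's x, y, z in rad, then the opening, from 0 (shut) to 1 (fully open). A call has 1 to 20 rows; each row is the pose to reach, as a shift and turn from the pose measured when the call began; what a row does not reach only later rows make up. A row lasts 1/12 s, in which the tool goes at most 41.7 mm and 7.16 degrees, less where a joint would pass 70% of its speed; a pose out of reach is approached as far as the arm can. A call with a gripper value outside its range is refused whole. The fingers move at their own pace and stop on an object; "force" is the grip in N (left out, the last holds). Time passes only in rows, so rows that repeat a pose let the fingers close. It gives the time, the measured TCP pose, the force and the opening at its end, in the units of the state.
- manip.get_state(): the state, without advancing time (a new reading comes with each control period).
- manip.camera(name): name is "side" or "top"; returns a dict with "pixels" (480x640x3 uint8, blue, green, red), "intrinsics" (3x3 intrinsics, pixels), "dist_coeffs" ([k1, k2, p1, p2, k3] as OpenCV has them; the pictures are not rectified), "xyz" and "rotation" of the camera in the world. Camera axes: x right, y down, z forward; pixel columns grow to the right and rows downward; lengths in mm; the calibration is good to about 2 mm. A picture is of the moment at which its call begins. There is no depth.
- manip.sign_off(): hands the job in, once; it reports no verdict.
Trained networks look in a picture, given as the dict that the camera call returned (one of the last four; its "shot" number tells which), for a name from the list of things; names that differ only in an ending like _2 or _b are one class to them, and where a whole thing is asked for, a point or a joint stands for the part that bears it (a point fixed in the world has none). Each returns a list of dicts, best first, with "confidence" (0 to 1); they miss things now and then, are a little off and sometimes report something else, mostly with a low value. They report only what shows in the picture. A call takes as long as a camera call.
- manip.find_in(picture, label): "bbox" ([left, top, right, bottom] as shares, 0 to 1, of the picture: columns of its width, rows of its height, round what is visible of it).
- manip.pinpoint(picture, label): "xy" ([column, row] as shares, 0 to 1, of the picture: columns of its width, rows of its height: a listed point, or the origin of a listed thing).
The state is a dict: "time_s": time; "joint_positions": joint angles; "qd": joint speeds; "tau": joint torques, N m; "ee_pos": TCP position; "eef_rot": TCP orientation; "wrist_force": force on the tool from outside, world axes, zero at the start; "ft_torque": the same for the moment, N m; "finger_gap": finger opening in mm.
Only numpy, scipy, OpenCV 4.12 (cv2) and the standard library are available. Lean on these libraries where they do the work, as an engineer would, in place of code of your own. Each camera call takes 0.05 s, during which the arm holds its last target.

## Task

The ratchet wrench on the pump housing is still set to loosen. Push its red reversing lever fully over to the tightening side, swing the handle back counter-clockwise (seen from above) most of the way to its other stop post, feeling that it clicks freely and the nut stays put, then push it clockwise until the nut meets its stop and snug it there with a steady push of 10 to 20 N at the handle. Push with the fingers without gripping, never with more than 25 N on handle or lever, then let go, and leave the other things on the bench alone.

Things in the scene. Friction and masses are not known exactly. Their poses are not given: they have to be found in the camera images.
- axis_top (a point): Point on the vertical axis of nut and wrench, level with the top face of the wrench head, 125 mm above the bench. Its x and y run along the sides of the fixed stand: a 170 mm square steel plate with a round aluminium pump housing (74 mm high, 132 mm wide). Two steel posts (12 mm thick, 122 mm high, 78 mm from the axis) mark the ends of the wrench's swing.
- nut (a joint): Turn of the steel flanged nut (94 mm disc under the wrench head, yellow rim mark) about the vertical axis, rad. 0 = home, at its stop; negative = loose; clockwise from above tightens and raises it. Starts 0.45 to 0.75 rad short. Friction of 0.5 N m holds it where it is; at 0 it is at its stop and turns no further: from there the push needed at the handle climbs steadily, with a little springy give in the ratchet.
- nut_mark (a point): Yellow mark on the top of the nut's flange, 44 mm from the axis; at home it lines up with the yellow mark on the housing rim.
- wrench (a joint): Swing of the ratchet wrench about the same axis, rad, -0.75 to 0.75 (stops); clockwise from above raises it; starts at 0.3 to 0.55; at 0 the handle points along the stand's -y. It is captive on the nut and only swings. It drives the nut the way its lever is set (3 to 5 N at the grip) and clicks freely the other way (about 1 N); 18 teeth: up to 0.35 rad of play before it takes the nut along.
- grip (a point): Middle of the handle, at its yellow ring, 160 mm from the axis, 110 mm above the bench, on the handle's centre line. x points along the handle away from the head, y level across it towards the counter-clockwise side, z up. Handle: black rubber, 24 mm thick, from 117 to 217 mm from the axis, free all round. Inboard an 18 mm shank, then the head (76 mm round, 30 mm thick).
- lever (a joint): Red reversing lever on top of the wrench head, rad: -0.28 (loosen, drives counter-clockwise) to +0.28 (tighten, drives clockwise). It turns on a vertical pivot 42 mm from the head's axis towards the handle; clockwise from above raises it. Friction keeps it where it is left (about 3 N at the tab); stiff stop at each end.
- tab (a point): Middle of the lever's upright red tab, 42 mm from the lever's pivot, so close above the head's axis. The tab is 16 mm along the handle, 10 mm thick across it and rises 27 mm above the head; this point is 14.5 mm above the head's top, 139.5 mm above the bench. Axes turn with the lever: x towards the handle, y across it, counter-clockwise side. Tightening moves the tab some 23 mm to +y.
- oil_bottle_mid (a point): Bystander: blue bottle, 72 mm wide, 190 mm high; point at its centre.
- filter_mid (a point): Bystander: white oil filter can, 72 mm wide, 85 mm high; point at its centre.
- bearing_mid (a point): Bystander: steel ring bearing lying flat, 68 mm wide, 18 mm high; point at its centre.
- part_box_mid (a point): Bystander: small cardboard box, 80 x 60 x 50 mm; point at its centre.

How it is judged (in metres and radians):
On the way, in this order (a step that is already met when the one before it is completed fails the run):
1. the lever is pushed over to the tightening side, the nut still where it was (value of joint lever above 0.22 rad and distance of nut_mark from where it was at the start of the episode below 0.008 m), for 0.2 s.
2. the wrench is swung back counter-clockwise well past the middle of its swing (below -0.3 rad), free-wheeling: the nut has not turned back with it (value of joint wrench below -0.3 rad and value of joint lever above 0.18 rad and distance of nut_mark from where it was at the start of the episode below 0.008 m), for 0.1 s.
3. the nut is at its stop and the fingers push the handle with more than 8 N (value of joint nut above -0.04 rad and contact force between the fingers and wrench above 8 N), for 0.2 s.
At the end, for the whole second after the job is handed in: The nut is home within 0.04 rad of its stop, the lever is on the tightening side (above 0.18 rad), and the wrench is released and at rest (value of joint nut above -0.04 rad and value of joint lever above 0.18 rad and velocity of joint wrench between -0.05 and 0.05 rad/s); the robot touches nothing.
It fails at once if the wrench is pushed with more than 25 N (contact force between any of the fingers, the arm and wrench above 25 N).
It fails at once if the lever is pushed with more than 25 N (contact force between any of the fingers, the arm and lever above 25 N).
It fails at once if the nut is loosened (value of joint nut below -0.95 rad).
It fails at once if a bystander is shoved (distance of any of oil_bottle_mid, filter_mid, bearing_mid, part_box_mid from where it was at the start of the episode above 0.02 m).
It also fails if it takes over 70 s, if anything falls off the work surface, if the arm or the gripper's body presses on something with over 40 N, if the wrist force passes 120 N, or if a joint passes its speed limit or range.

## Working session

There is one attempt and no reset: what is moved stays moved. The work goes in short steps, Python scripts to look and compute and a tool call to move; the robot and the scene stay as the last step left them, time stands still between calls to the robot, and variables do not carry over. Pictures are saved under pics/ and viewed, and the job is handed in when it is done.

Besides the shell and the picture viewer there is one more tool, called after ">>>" as name(argument=value, ...) on one line, values as JSON. jog_arm: Moves the arm, as the interface text tells. Its arguments: {"type":"object","properties":{"steps":{"type":"array","items":{"type":"number"}},"force":{"type":"number"}},"required":["steps"]}

```bash
ls; mkdir -p pics
cat > h.py <<'E'
import numpy as np, cv2
from plant import manip
def ray(p,uv):
    K=np.array(p["intrinsics"],float);d=np.array(p["dist_coeffs"],float)
    n=cv2.undistortPoints(np.array([[uv]],float),K,d)[0,0]
    R=np.array(p["rotation"],float);return np.array(p["xyz"],float),R@np.array([n[0],n[1],1.])
def onz(p,uv,z):
    c,r=ray(p,uv);return c+r*(z-c[2])/r[2]
def proj(p,X):
    R=np.array(p["rotation"],float);t=-R.T@np.array(p["xyz"],float)
    return cv2.projectPoints(np.array(X,float).reshape(-1,3),cv2.Rodrigues(R.T)[0],t,np.array(p["intrinsics"],float),np.array(p["dist_coeffs"],float))[0][:,0]
Z=dict(axis_top=125,grip=110,tab=139.5,nut_mark=95,oil_bottle_mid=95,filter_mid=42.5,bearing_mid=9,part_box_mid=25)
E
python3 - <<'E'
from h import *
s=manip.get_state();print(s)
for n in ("side","top"):
    p=manip.camera(n);cv2.imwrite(f"pics/{n}0.png",p["pixels"])
    print(n,p["xyz"],p["shot"])
    for k,z in Z.items():
        for q in manip.pinpoint(p,k)[:2]:
            uv=np.array(q["xy"])*[640,480];print(k,round(q["confidence"],2),uv.round(),onz(p,uv,z).round(1))
E
```

```text
pics
{'time_s': 0.0, 'joint_positions': array([-1.37640489e+00,  3.13458406e-01,  1.49846693e+00, -5.66061812e-06,
        1.33100832e+00, -2.23359786e-01]), 'qd': array([ 0.00168606,  0.00166207, -0.00044357, -0.00091179, -0.00204363,
        0.00022249]), 'tau': array([ 7.11799839e-04, -4.12273872e+01, -2.59737754e+01, -1.23348327e-04,
        4.18651354e-03, -2.18665043e-06]), 'ee_pos': array([ 212.94195772, -479.54178841,  204.11956743]), 'eef_rot': array([-3.14028374e+00, -2.91683106e-04,  4.17752379e-01]), 'wrist_force': array([ 0.87175854, -0.34215241,  0.09930582]), 'ft_torque': array([ 0.01628372, -0.01489626, -0.02426311]), 'finger_gap': 85.69372939525982}
side [ 59.35633406 670.4716872  788.45380995] 1Traceback (most recent call last):
  File "<stdin>", line 8, in <module>
  File "h.py", line 8, in onz
    c,r=ray(p,uv);return c+r*(z-c[2])/r[2]
                                      ~^^^
IndexError: invalid index to scalar variable.
```

Run:
```python
from h import *
p=manip.camera("side");print({k:v for k,v in p.items() if k!="pixels"})
```

```text
{'intrinsics': array([[528.05176876,   0.        , 323.95184885],
       [  0.        , 528.05176876, 245.30469931],
       [  0.        ,   0.        ,   1.        ]]), 'dist_coeffs': array([-0.04861489,  0.        ,  0.        ,  0.        ,  0.        ]), 'xyz': array([ 59.35633406, 670.4716872 , 788.45380995]), 'rotation': array([-2.25663395,  0.01588876, -2.51016404]), 'shot': 2}
```

View pics/side0.png

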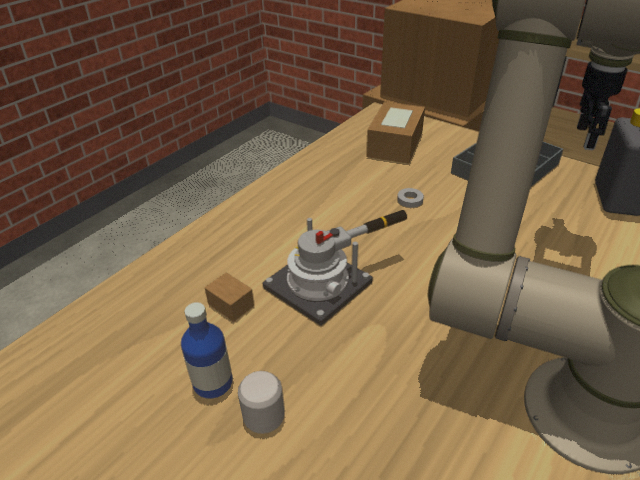

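```bash
sed -i 's/R=np.array(p\["rotation"\],float)/R=Rot.from_euler("xyz",p["rotation"]).as_matrix()/; 1a from scipy.spatial.transform import Rotation as Rot' h.py
python3 - <<'E'
from h import *
P={}
for n in ("side","top"):
    p=manip.camera(n);cv2.imwrite(f"pics/{n}1.png",p["pixels"])
    print(n,p["xyz"],p["rotation"])
    for k,z in Z.items():
        for q in manip.pinpoint(p,k)[:2]:
            uv=np.array(q["xy"])*[640,480];print(k,round(q["confidence"],2),uv.round(),onz(p,uv,z).round(1))
    x=p["pixels"];
    q=onz
    uv=np.array(manip.pinpoint(p,"axis_top")[0]["xy"])*[640,480] if manip.pinpoint(p,"axis_top") else None
    if uv is not None:
        c,r=map(int,uv);x0=max(c-110,0);y0=max(r-80,0)
        cv2.imwrite(f"pics/{n}1z.png",cv2.resize(x[y0:y0+150,x0:x0+200],(800,600),interpolation=cv2.INTER_CUBIC));print("crop",x0,y0)
E
```

```text
side [ 59.35633406 670.4716872  788.45380995] [-2.25663395  0.01588876 -2.51016404]
axis_top 0.59 [315. 239.] [573.   16.3 125. ]
grip 0.93 [381. 224.] [ 499.2 -119.5  110. ]
tab 0.76 [316. 240.] [557.   33.  139.5]
nut_mark 0.89 [296. 256.] [595.7  52.3  95. ]
oil_bottle_mid 0.7 [205. 347.] [573.2 328.1  95. ]
oil_bottle_mid 0.66 [383. 223.] [ 508.6 -141.7   95. ]
bearing_mid 0.73 [409. 197.] [ 567.6 -380.     9. ]
part_box_mid 0.76 [231. 293.] [685.5 161.1  25. ]
crop 205 158
top [ 484.32017513  -18.59399198 1240.51331876] [-3.07727241  0.01363851 -1.5924417 ]
axis_top 0.65 [310. 228.] [580.   19.9 125. ]
grip 0.8 [386. 268.] [ 499.2 -130.   110. ]
grip 0.75 [308. 236.] [565.7  25.1 110. ]
tab 0.76 [308. 235.] [565.1  24.  139.5]
nut_mark 0.59 [300. 217.] [605.8  41.9  95. ]
nut_mark 0.36 [311. 228.] [582.2  19.1  95. ]
oil_bottle_mid 0.74 [158. 233.] [580.  334.7  95. ]
filter_mid 0.7 [169. 293.] [455.9 327.3  42.5]
bearing_mid 0.64 [497. 236.] [ 564.8 -386.4    9. ]
bearing_mid 0.5 [312. 230.] [585.7  20.6   9. ]
part_box_mid 0.74 [241. 185.] [686.8 172.   25. ]
crop 200 148
```

View pics/side1z.png

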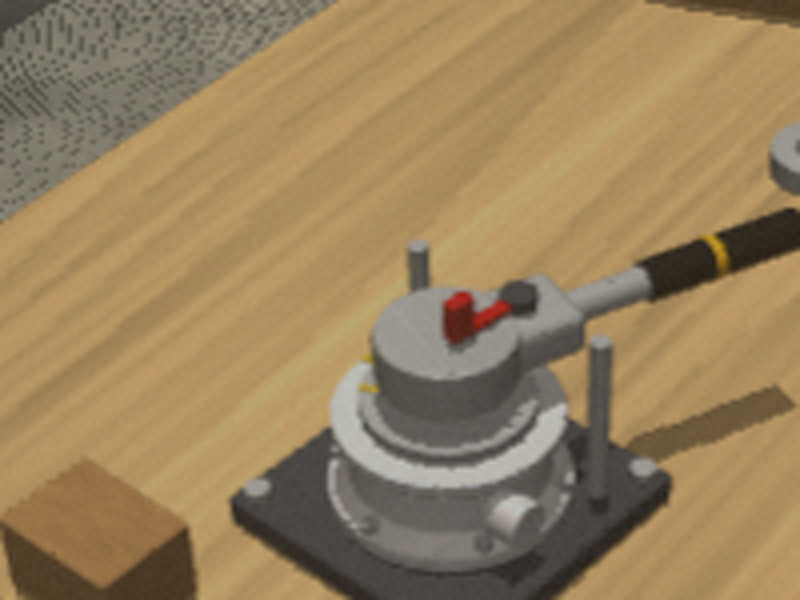

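View pics/top1z.png

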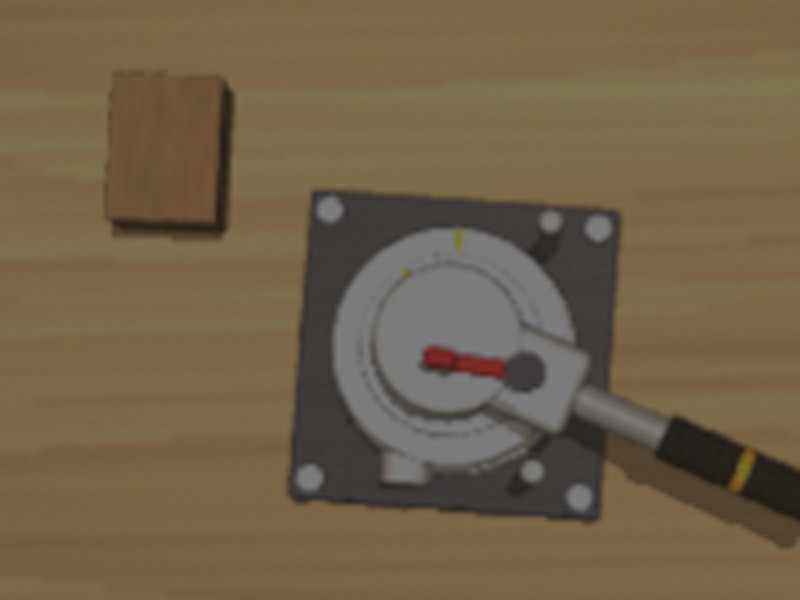

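View pics/top1.png

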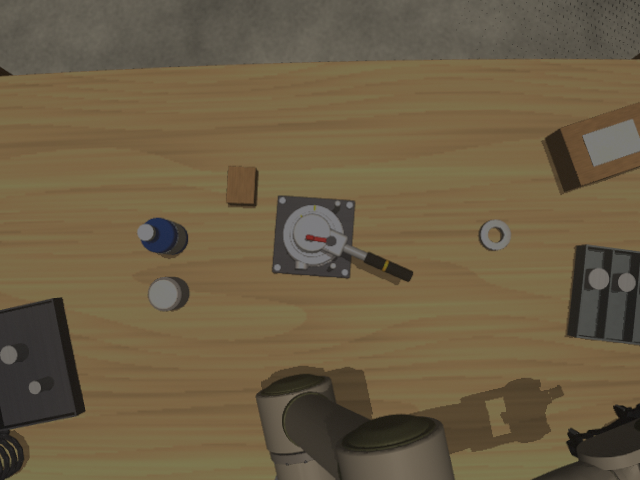

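Run:
```python
from h import *
T=manip.camera("top");S=manip.camera("side")
def pt(n,c,z,p,o):
    print(n,onz(p,(o[0]+c[0]/4-.375,o[1]+c[1]/4-.375),z).round(1))
for n,c,z in [("c1",(313,190),8),("c2",(620,212),8),("c3",(600,520),8),("c4",(290,497),8),("hous",(454,348),74),("head",(447,338),125),("postCCW",(550,221),122),("postCW",(532,470),122),("ring",(742,470),118),("pivot",(524,371),131),("tabtop",(437,355),152),("nutmark",(406,273),90),("rimmark",(459,239),75)]: pt(n,c,z,T,(200,148))
print()
for n,c,z in [("head",(448,335),125),("postfar",(418,246),122),("postnear",(600,343),122),("ring",(717,254),115),("pivot",(518,293),131),("tabtop",(459,297),152),("nutmark",(370,390),90)]: pt(n,c,z,S,(205,158))
```

```text
c1 [665.   93.8   8. ]
c2 [648.8 -74.7   8. ]
c3 [480.4 -59.6   8. ]
c4 [496.5 109.2   8. ]
hous [571.1  16.   74. ]
head [572.3  17.8 125. ]
postCCW [629.9 -34.6 122. ]
postCW [506.2 -22.8 122. ]
ring [ 503.9 -127.   118. ]
pivot [554.7 -19.9 131. ]
tabtop [562.1  22.  152. ]
nutmark [609.   39.3  90. ]
rimmark [627.7  12.2  75. ]

head [565.8  20.6 125. ]
postfar [626.3 -33.5 122. ]
postnear [502.1 -20.9 122. ]
ring [ 497.4 -126.5  115. ]
pivot [552.5 -21.2 131. ]
tabtop [558.6  20.1 152. ]
nutmark [598.4  45.2  90. ]
```

>>> jog_arm(steps=[0.08,0.13,0.01,0,0,-0.2,0,0.16,0.26,0.01,0,0,-0.45,0,0.317,0.517,0.01,0,0,-0.867,0,0.317,0.517,0.01,0,0,-0.867,0,0.317,0.517,0.01,0,0,-0.867,0,0.317,0.517,0.01,0,0,-0.867,0,0.317,0.517,0.01,0,0,-0.867,0,0.317,0.517,0.01,0,0,-0.867,0,0.317,0.517,0.01,0,0,-0.867,0,0.317,0.517,0.01,0,0,-0.867,0,0.317,0.517,0.01,0,0,-0.867,0,0.317,0.517,0.01,0,0,-0.867,0,0.317,0.517,0.01,0,0,-0.867,0,0.317,0.517,0.01,0,0,-0.867,0,0.317,0.517,0.01,0,0,-0.867,0,0.317,0.517,0.01,0,0,-0.867,0,0.317,0.517,0.01,0,0,-0.867,0,0.317,0.517,0.01,0,0,-0.867,0,0.317,0.517,0.01,0,0,-0.867,0], force=20)

```text
time_s: 2.93
ee_pos: [529.5, 36.0, 214.7]
eef_rot: [3.141, 0.0, -0.45]
wrist_force: [-0.0, -1.0, 0.6]
finger_gap: -0.2
```

>>> jog_arm(steps=[0,0.001,-0.03,0,0,0,0,0,0.001,-0.06,0,0,0,0,0,0.001,-0.076,0,0,0,0,0,0.001,-0.076,0,0,0,0,0,0.001,-0.076,0,0,0,0])

```text
time_s: 3.35
ee_pos: [529.3, 35.8, 139.1]
eef_rot: [3.141, 0.001, -0.452]
wrist_force: [0.3, -0.1, 0.6]
finger_gap: 0.2
```

```bash
cat > look.py <<'E'
import sys
from h import *
tag=sys.argv[1]
S=manip.camera("side");T=manip.camera("top")
a=S["pixels"][158:308,225:425];b=T["pixels"][148:298,225:425]
cv2.imwrite(f"pics/{tag}_s.png",cv2.resize(a,(800,600),interpolation=cv2.INTER_CUBIC))
cv2.imwrite(f"pics/{tag}_t.png",cv2.resize(b,(800,600),interpolation=cv2.INTER_CUBIC))
s=manip.get_state();print(s["time_s"],s["ee_pos"].round(1),s["wrist_force"].round(2))
E
python3 look.py a
```

```text
3.45 [530.2  36.2 140.4] [0.2  0.94 0.98]
```

View pics/a_s.png

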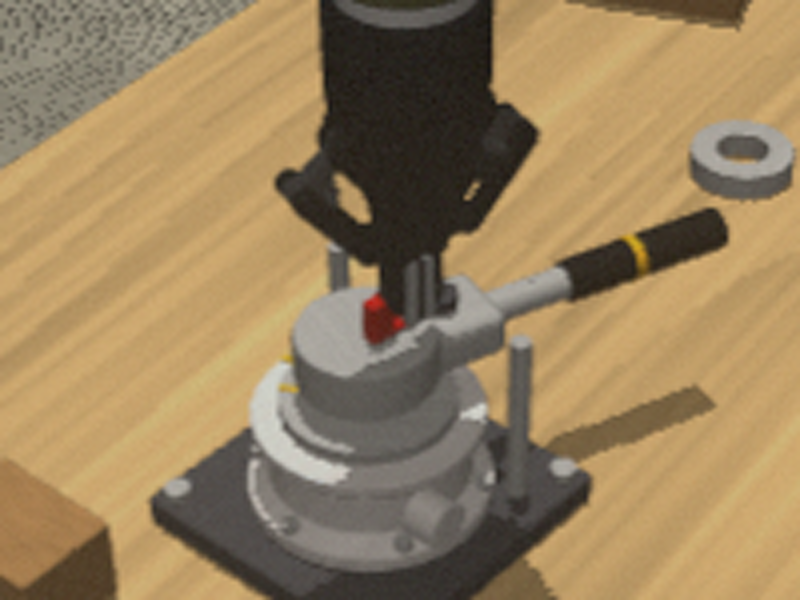

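View pics/a_t.png

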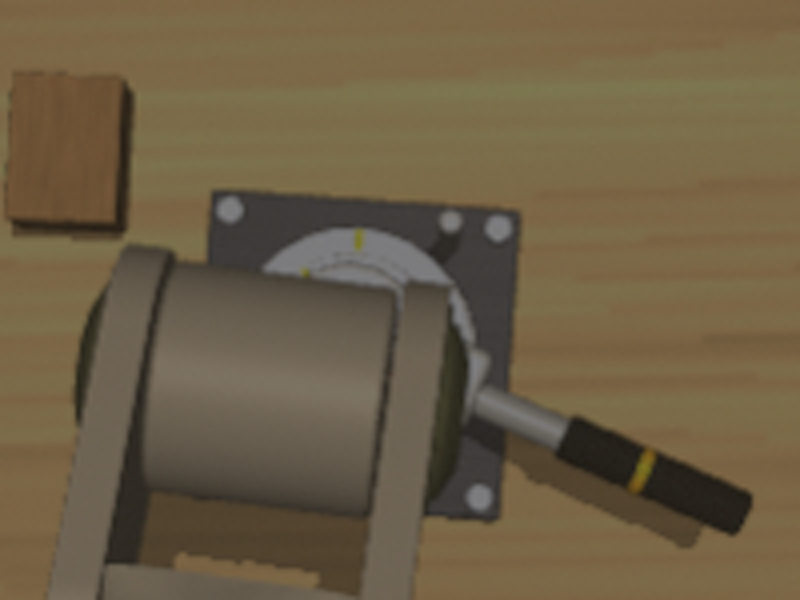

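Run:
```python
from h import *
S=manip.camera("side")
for X in [(530,36,139),(559,21,139.5),(530,36,165)]:
    print((4*(proj(S,X)[0]-[225,158])).round())
```

```text
[406. 354.]
[376. 316.]
[405. 312.]
```

Run:
```python
from h import *
S=manip.camera("side")
a=S["pixels"][205:265,290:370]
cv2.imwrite("pics/b_s.png",cv2.resize(a,(800,600),interpolation=cv2.INTER_CUBIC))
for X in [(530,36,139),(559,21,139.5),(530,36,165)]:
    print((10*(proj(S,X)[0]-[290,205])).round())
```

```text
[365. 415.]
[291. 320.]
[363. 310.]
```

View pics/b_s.png

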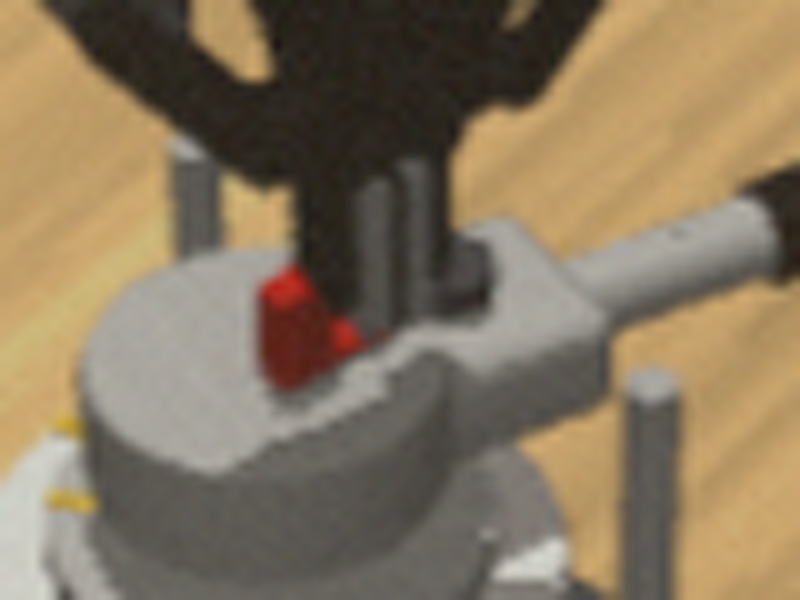

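Run:
```python
from h import *
S=manip.camera("side")
s=manip.get_state();print(s["ee_pos"],s["eef_rot"])
y=np.array([.901,-.434,0]);u=np.array([-.434,-.901,0])
im=cv2.resize(S["pixels"][205:265,290:370],(800,600),interpolation=cv2.INTER_CUBIC)
for z,col in((139,(0,255,0)),(158,(255,255,0))):
    c=np.array([530,36,z])
    P=[c+a*11*y+b*14.5*u for a,b in((1,1),(1,-1),(-1,-1),(-1,1))]
    q=(10*(proj(S,P)-[290,205])+5).astype(int);cv2.polylines(im,[q],True,col,2);print(q.tolist())
c=np.array([559.3,21,0])
for z in(125,152):
    a=-.17;yy=np.array([np.cos(a),np.sin(a),0]);uu=np.array([np.sin(a),-np.cos(a),0])
    P=[c+[0,0,z]+i*5*yy+j*8*uu for i,j in((1,1),(1,-1),(-1,-1),(-1,1))]
    q=(10*(proj(S,P)-[290,205])+5).astype(int);cv2.polylines(im,[q],True,(255,0,255),2)
cv2.imwrite("pics/c_s.png",im)
```

```text
[530.06094325  36.68708106 139.96778158] [-3.14130395e+00 -1.99302004e-03 -4.50788693e-01]
[[408, 365], [277, 411], [330, 475], [463, 428]]
[[407, 289], [275, 335], [328, 398], [462, 351]]
```

View pics/c_s.png

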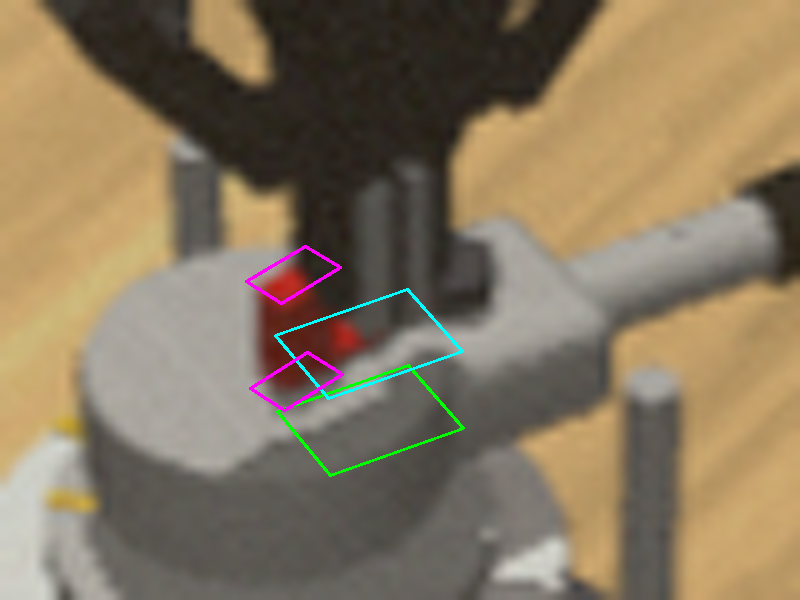

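Run:
```python
from h import *
S=manip.camera("side")
im=cv2.imread("pics/side0.png")
print([proj(S,(213,-479.7,z))[0].round() for z in (204.5,217.5,235,278)])
cv2.imwrite("pics/d_s.png",cv2.resize(im[40:160,540:640],(666,800//1)[:2] if 0 else (500,600),interpolation=cv2.INTER_CUBIC))
cv2.imwrite("pics/e_s.png",cv2.resize(S["pixels"][0:300,160:560],(800,600)))
print(proj(S,(530,36.5,140)),proj(S,(530,36.5,213)))
```

```text
[array([579., 155.]), array([581., 150.]), array([583., 142.]), array([589., 124.])]
[[326.34964902 246.23333459]] [[325.83514831 215.70432252]]
```

View pics/d_s.png

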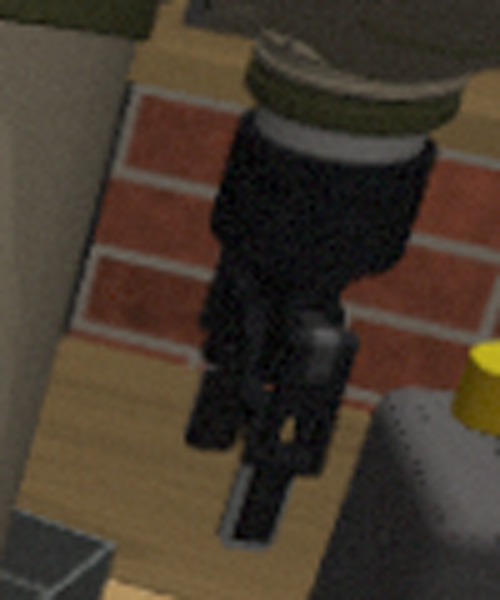

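View pics/e_s.png

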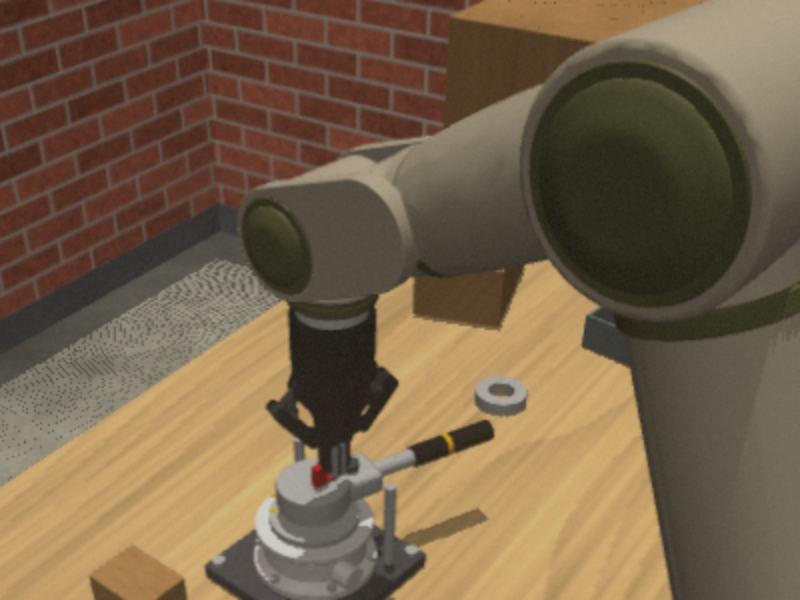

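Run:
```python
from h import *
a=cv2.imread("pics/side0.png")[195:275,280:380];S=manip.camera("side");b=S["pixels"][195:275,280:380]
f=lambda i:cv2.resize(i,(400,320),interpolation=cv2.INTER_NEAREST)
d=cv2.absdiff(a,b)
d=cv2.cvtColor(cv2.cvtColor(d,cv2.COLOR_BGR2GRAY),cv2.COLOR_GRAY2BGR)*3
cv2.imwrite("pics/f_s.png",np.hstack([f(a),f(b)]))
```

```text
(no output)
```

View pics/f_s.png

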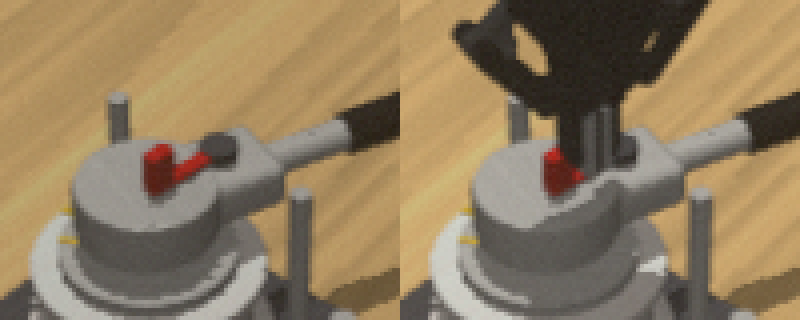

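Run:
```python
from h import *
S=manip.camera("side");T=manip.camera("top")
im=cv2.imread("pics/side0.png")
yj=np.array([.406,-.914,0]);xj=np.array([.914,.406,0]);c=np.array([213,-479.7,0])
out=cv2.resize(im[40:170,540:640],(1000,1300),interpolation=cv2.INTER_CUBIC)
for s in(1,-1):
  for z,col in((217.5,(0,255,0)),(245,(255,255,0))):
    P=[c+[0,0,z]+s*yj*(43+i*14)+xj*11*j for i,j in((0,1),(1,1),(1,-1),(0,-1))]
    q=((proj(S,P)-[540,40])*10).astype(int);cv2.polylines(out,[q],True,col,2)
cv2.imwrite("pics/g_s.png",out[700:1300,0:800])
# top view now
t=T["pixels"];cv2.imwrite("pics/g_t.png",cv2.resize(t[200:440,200:400],(500,600)))
print((proj(T,(530,36,500))[0]-[200,200])*2.5)
print(proj(T,[(213+20*s,-480-45*s,217) for s in (1,-1)]))
cv2.imwrite("pics/g_t0.png",cv2.resize(cv2.imread("pics/top0.png" if 0 else "pics/top1.png")[380:480,520:640],(720,600)))
```

```text
[221.16955211 105.79987591]
[[609.92566694 406.38828802]
 [562.99040598 430.62134668]]
```

View pics/g_s.png

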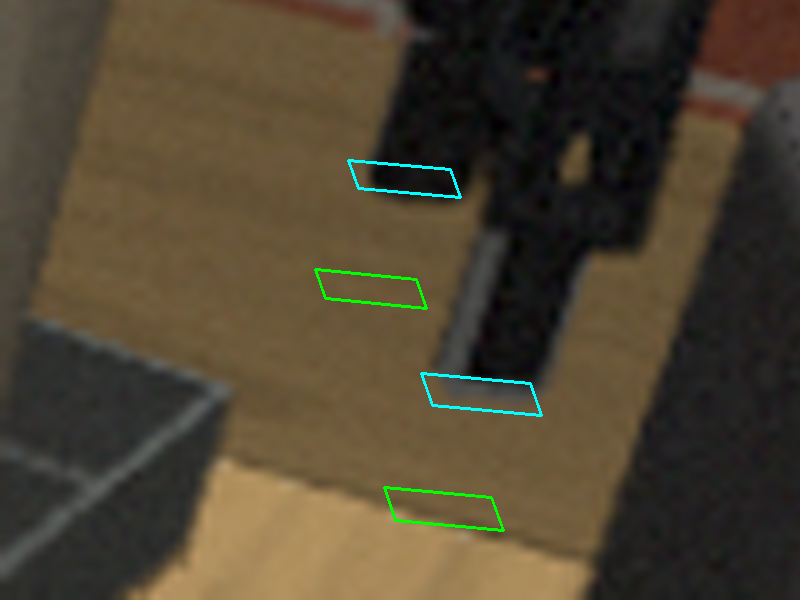

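View pics/g_t.png

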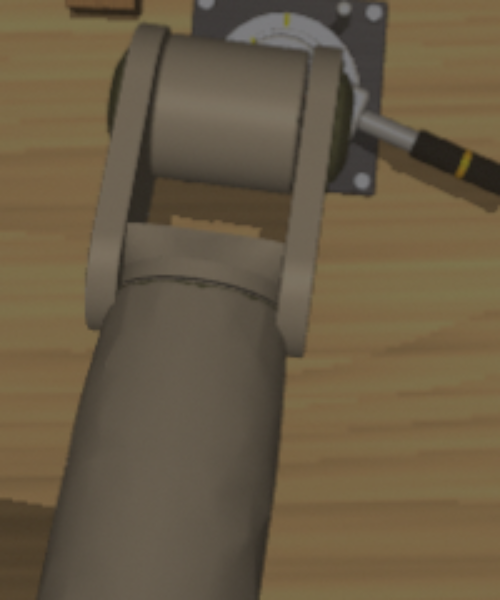

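>>> jog_arm(steps=[0.005,-0.003,0,0,0,0,0,0.01,-0.005,0,0,0,0,0,0.013,-0.006,0,0,0,0,0,0.016,-0.008,0,0,0,0,0,0.019,-0.009,0,0,0,0,0,0.022,-0.011,0,0,0,0,0,0.022,-0.011,0,0,0,0,0,0.022,-0.011,0,0,0,0,0])

```text
time_s: 4.47
ee_pos: [551.7, 25.9, 139.0]
eef_rot: [3.141, -0.0, -0.451]
wrist_force: [-0.4, 0.3, 0.6]
finger_gap: -0.3
```

```bash
cat > lk.py <<'E'
import sys
from h import *
tag=sys.argv[1]
S=manip.camera("side")
cv2.imwrite(f"pics/{tag}.png",cv2.resize(S["pixels"][195:275,280:380],(800,640)[:1]+(600,) if 0 else (750,600),interpolation=cv2.INTER_CUBIC))
s=manip.get_state();print(s["time_s"],s["ee_pos"].round(1),s["wrist_force"].round(2))
E
python3 lk.py h1
```

```text
4.5167 [551.6  26.  139. ] [-0.23  0.25 -0.72]
```

View pics/h1.png

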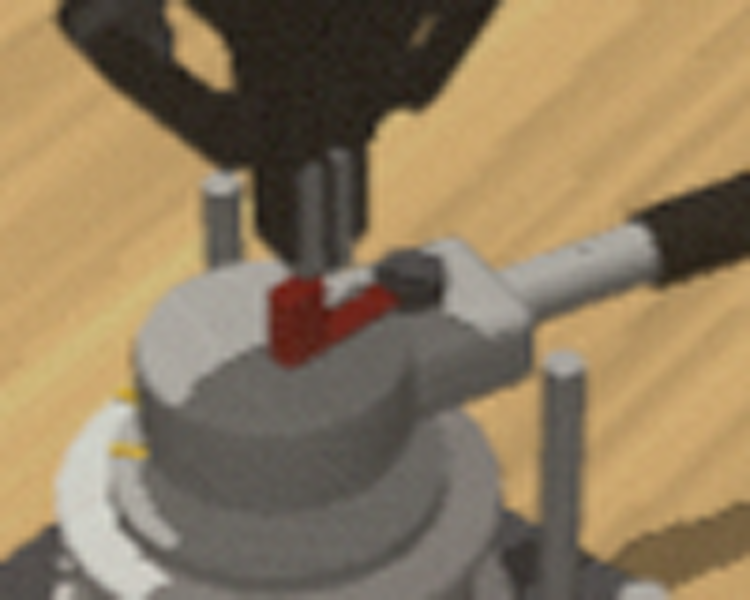

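>>> jog_arm(steps=[-0.014,0.007,0,0,0,0,0,-0.028,0.014,0,0,0,0,0,-0.028,0.014,-0.01,0,0,0,0,-0.028,0.014,-0.02,0,0,0,0,-0.028,0.014,-0.026,0,0,0,0,-0.028,0.014,-0.026,0,0,0,0])

```text
time_s: 5.02
ee_pos: [523.2, 39.7, 111.0]
eef_rot: [3.14, 0.003, -0.451]
wrist_force: [-0.7, 0.4, 0.9]
finger_gap: 0.2
```

```bash
python3 lk.py h2
```

```text
5.0667 [523.6  39.7 111.9] [ 0.52 -0.13 -0.15]
```

View pics/h2.png

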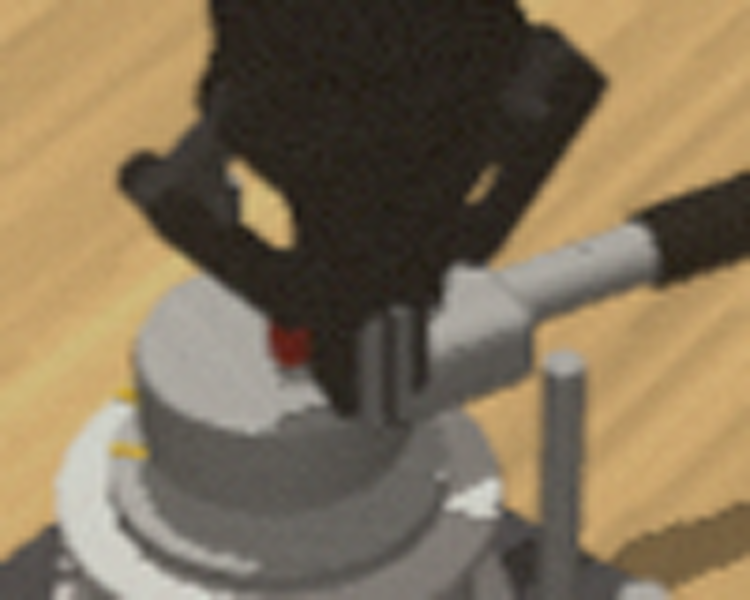

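Run:
```python
from h import *
S=manip.camera("side")
for z in (112,125,132,138,145): print(z,((proj(S,[(513.7,44.5,z),(523.6,39.7,z)])-[280,195])*7.5).round().tolist())
```

```text
112 [[382.0, 507.0], [362.0, 482.0]]
125 [[381.0, 469.0], [361.0, 444.0]]
132 [[381.0, 448.0], [361.0, 424.0]]
138 [[381.0, 430.0], [361.0, 406.0]]
145 [[381.0, 409.0], [360.0, 385.0]]
```

>>> jog_arm(steps=[0.009,-0.004,0,0,0,0,0,0.014,-0.007,0,0,0,0,0,0.017,-0.008,0,0,0,0,0,0.02,-0.01,0,0,0,0,0,0.023,-0.011,0,0,0,0,0,0.026,-0.0125,0,0,0,0,0,0.026,-0.0125,0,0,0,0,0])

```text
time_s: 5.7
ee_pos: [550.1, 27.2, 112.5]
eef_rot: [3.141, 0.001, -0.451]
wrist_force: [-1.1, 1.4, 0.1]
finger_gap: 0.1
```

```bash
python3 lk.py h3
```

```text
5.75 [550.   27.1 112.5] [-0.61  0.72 -0.18]
```

View pics/h3.png

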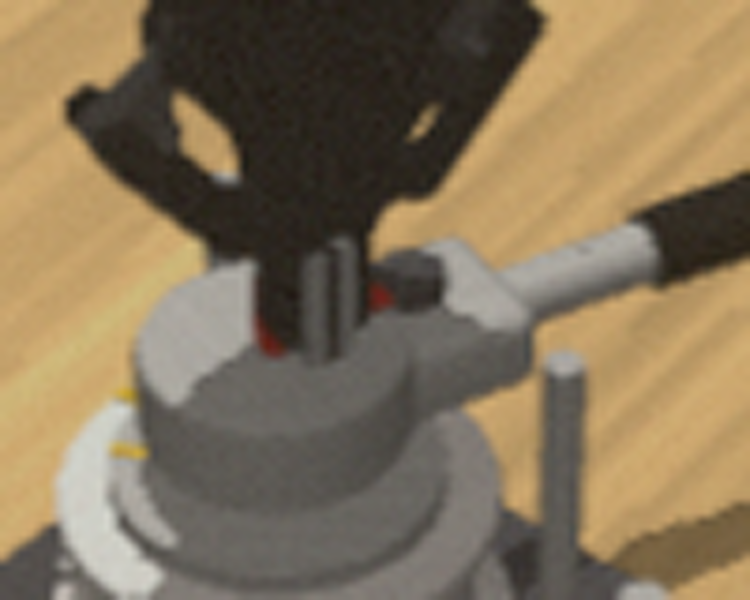

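>>> jog_arm(steps=[0.003,-0.0015,0,0,0,0,0,0.005,-0.0025,0,0,0,0,0,0.007,-0.0035,0,0,0,0,0,0.009,-0.0045,0,0,0,0,0,0.011,-0.005,0,0,0,0,0,0.011,-0.005,0,0,0,0,0])

```text
time_s: 6.25
ee_pos: [561.2, 22.1, 112.4]
eef_rot: [3.141, 0.0, -0.451]
wrist_force: [-1.4, 3.3, 0.5]
finger_gap: -0.1
```

```bash
python3 lk.py h4
```

```text
6.3 [561.2  22.  112.5] [-1.72  2.76 -0.17]
```

View pics/h4.png

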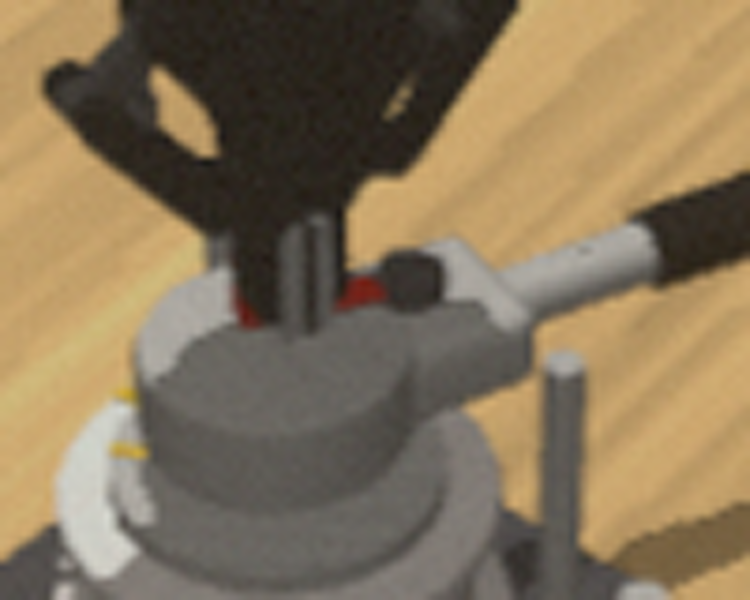

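>>> jog_arm(steps=[0.001,-0.0005,0,0,0,0,0,0.002,-0.001,0,0,0,0,0,0.003,-0.0015,0,0,0,0,0,0.003,-0.0015,0,0,0,0,0])

```text
time_s: 6.63
ee_pos: [564.3, 20.4, 112.4]
eef_rot: [3.141, 0.0, -0.451]
wrist_force: [-1.5, 3.3, 1.3]
finger_gap: -0.0
```

>>> jog_arm(steps=[0.001,-0.0005,0,0,0,0,0,0.002,-0.001,0,0,0,0,0,0.002,-0.001,0,0,0,0,0])

```text
time_s: 6.88
ee_pos: [565.4, 19.8, 112.3]
eef_rot: [3.141, 0.003, -0.451]
wrist_force: [-7.6, 5.2, 3.6]
finger_gap: -0.2
```

>>> jog_arm(steps=[0,0,0,0,0,0,0,0,0,0,0,0,0,0])

```text
time_s: 7.05
ee_pos: [565.1, 19.9, 112.4]
eef_rot: [3.14, 0.004, -0.451]
wrist_force: [-5.3, 4.2, 2.5]
finger_gap: -0.2
```

>>> jog_arm(steps=[-0.015,0.007,0,0,0,0,0,-0.045,0.02,0,0,0,0,0,-0.045,0.02,0.06,0,0,0,0,-0.12,0.02,0.08,0,0,0,0,-0.12,0.02,0.08,0,0,0,0,-0.12,0.02,0.08,0,0,0,0])

```text
time_s: 7.55
ee_pos: [442.9, 39.7, 196.2]
eef_rot: [3.141, -0.003, -0.45]
wrist_force: [0.4, -0.8, 1.2]
finger_gap: -0.1
```

```bash
python3 lk.py h5; python3 look.py h6
```

```text
7.6 [444.7  39.5 194.9] [ 0.6   0.12 -0.54]
7.7 [445.9  39.4 192.7] [ 0.37 -0.26  0.27]
```

View pics/h5.png

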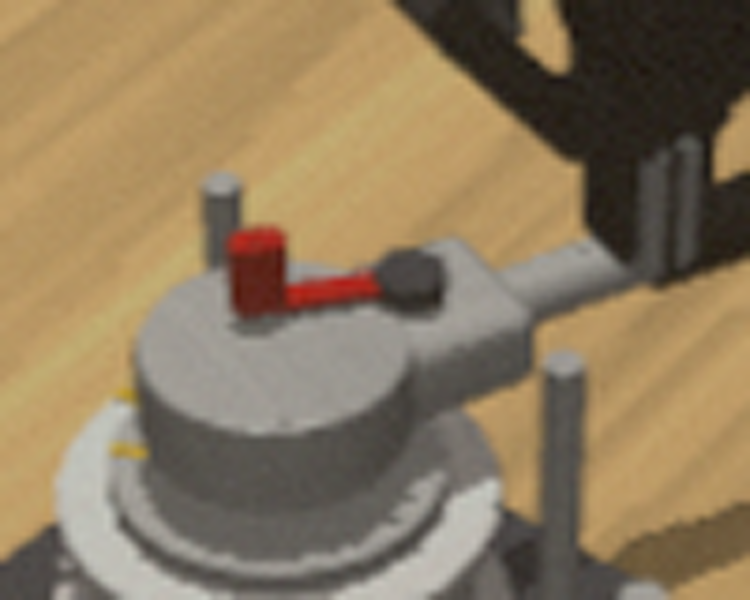

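View pics/h6_t.png

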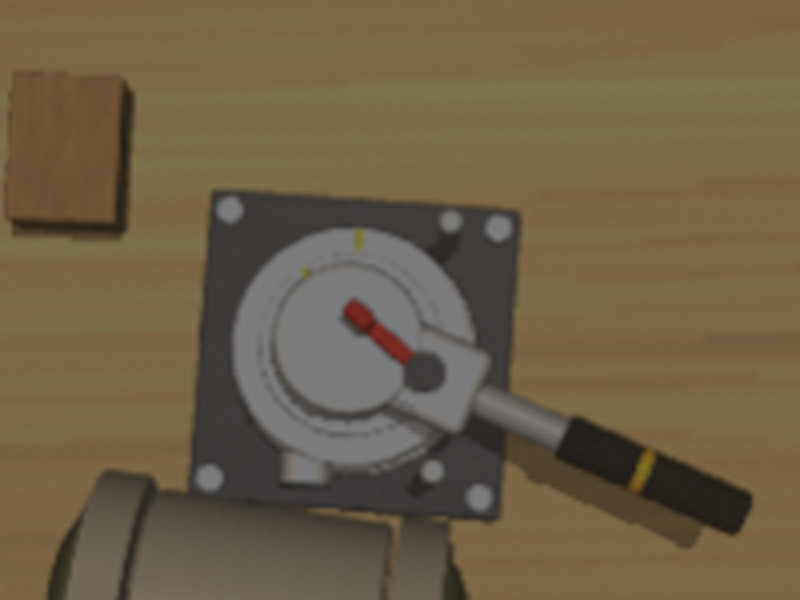

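>>> jog_arm(steps=[0.01,-0.04,0,0,0,0,0,0.021,-0.08,0,0,0,0,0,0.021,-0.12,0,0,0,0,0,0.021,-0.15,-0.01,0,0,0,0,0.021,-0.15,-0.05,0,0,0,0,0.021,-0.15,-0.09,0,0,0,0,0.021,-0.15,-0.119,0,0,0,0,0.021,-0.15,-0.119,0,0,0,0,0.021,-0.15,-0.119,0,0,0,0])

```text
time_s: 8.45
ee_pos: [466.9, -110.8, 72.8]
eef_rot: [3.14, 0.004, -0.451]
wrist_force: [0.8, -1.3, 1.0]
finger_gap: 0.1
```

```bash
cat > arc.py <<'E'
import sys
from h import *
s=manip.get_state();e=s["ee_pos"];yaw=s["eef_rot"][2];print(s["time_s"],e.round(1),s["eef_rot"].round(3),s["wrist_force"].round(2))
A=np.array([570.5,17.5])
d=e[:2]-A
off=float(sys.argv[1])
for w in np.arange(*map(float,sys.argv[2:5])):
    h=w+.096;u=np.array([-np.sin(h),-np.cos(h)]);y=np.array([np.cos(h),-np.sin(h)])
    t=A+160*u+off*y
    print(round(w,3),((t-e[:2])/1000).round(4),"yaw",round(-h-yaw,3))
E
python3 lk.py k1;python3 arc.py -23 0.352 -0.66 -0.05
```

```text
8.5 [ 467.9 -111.2   74.3] [-0.04 -0.29  0.64]
8.5 [ 467.9 -111.2   74.3] [ 3.14e+00  1.00e-03 -4.51e-01] [-0.04 -0.29  0.64]
0.352 [ 0.0126 -0.0056] yaw 0.003
0.302 [ 0.0194 -0.0099] yaw 0.053
0.252 [ 0.0264 -0.0139] yaw 0.103
0.202 [ 0.0337 -0.0175] yaw 0.153
0.152 [ 0.0411 -0.0208] yaw 0.203
0.102 [ 0.0486 -0.0237] yaw 0.253
0.052 [ 0.0563 -0.0262] yaw 0.303
0.002 [ 0.0641 -0.0283] yaw 0.353
-0.048 [ 0.072  -0.0301] yaw 0.403
-0.098 [ 0.0799 -0.0314] yaw 0.453
-0.148 [ 0.088  -0.0323] yaw 0.503
-0.198 [ 0.096  -0.0329] yaw 0.553
-0.248 [ 0.1041 -0.033 ] yaw 0.603
-0.298 [ 0.1122 -0.0327] yaw 0.653
-0.348 [ 0.1202 -0.032 ] yaw 0.703
-0.398 [ 0.1283 -0.0309] yaw 0.753
-0.448 [ 0.1362 -0.0295] yaw 0.803
-0.498 [ 0.1441 -0.0276] yaw 0.853
-0.548 [ 0.1518 -0.0253] yaw 0.903
-0.598 [ 0.1595 -0.0227] yaw 0.953
-0.648 [ 0.1669 -0.0196] yaw 1.003
```

Run:
```python
from h import *
S=manip.camera("side");cv2.imwrite("pics/k2.png",cv2.resize(S["pixels"][150:300,280:480],(800,600)))
```

```text
(no output)
```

View pics/k2.png

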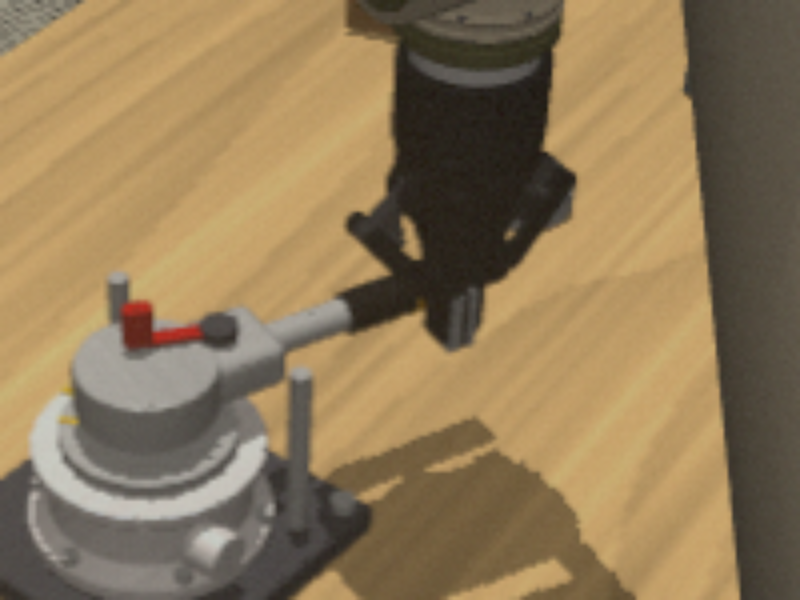

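>>> jog_arm(steps=[0.006,-0.003,0,0,0,0,0,0.0126,-0.0056,0,0,0,0.003,0,0.016,-0.0078,0,0,0,0.028,0,0.0194,-0.0099,0,0,0,0.053,0,0.0264,-0.0139,0,0,0,0.103,0,0.0337,-0.0175,0,0,0,0.153,0,0.0411,-0.0208,0,0,0,0.203,0,0.0411,-0.0208,0,0,0,0.203,0])

```text
time_s: 9.22
ee_pos: [511.3, -133.0, 76.1]
eef_rot: [3.14, -0.004, -0.246]
wrist_force: [0.6, 0.1, 0.1]
finger_gap: -0.1
```

```bash
python3 look.py m1; python3 arc.py -23 0.102 -0.68 -0.05
```

```text
9.3167 [ 509.9 -132.3   75.7] [-0.48 -1.15 -0.35]
9.3167 [ 509.9 -132.3   75.7] [ 3.14e+00 -3.00e-03 -2.49e-01] [-0.48 -1.15 -0.35]
0.102 [ 0.0066 -0.0025] yaw 0.051
0.052 [ 0.0143 -0.0051] yaw 0.101
0.002 [ 0.0221 -0.0072] yaw 0.151
-0.048 [ 0.0299 -0.0089] yaw 0.201
-0.098 [ 0.0379 -0.0102] yaw 0.251
-0.148 [ 0.0459 -0.0112] yaw 0.301
-0.198 [ 0.054  -0.0117] yaw 0.351
-0.248 [ 0.0621 -0.0118] yaw 0.401
-0.298 [ 0.0702 -0.0116] yaw 0.451
-0.348 [ 0.0782 -0.0109] yaw 0.501
-0.398 [ 0.0862 -0.0098] yaw 0.551
-0.448 [ 0.0942 -0.0083] yaw 0.601
-0.498 [ 0.102  -0.0064] yaw 0.651
-0.548 [ 0.1098 -0.0042] yaw 0.701
-0.598 [ 0.1174 -0.0015] yaw 0.751
-0.648 [0.1249 0.0015] yaw 0.801
```

View pics/m1_s.png

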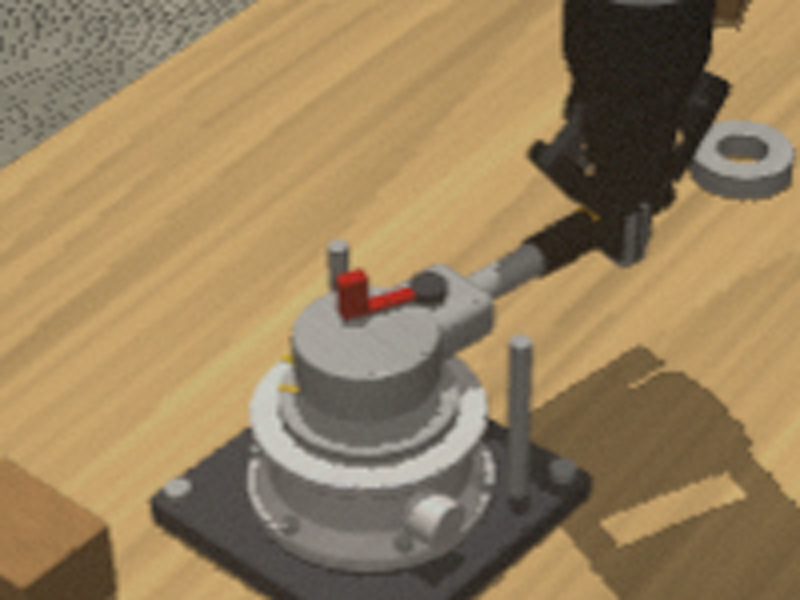

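View pics/m1_t.png

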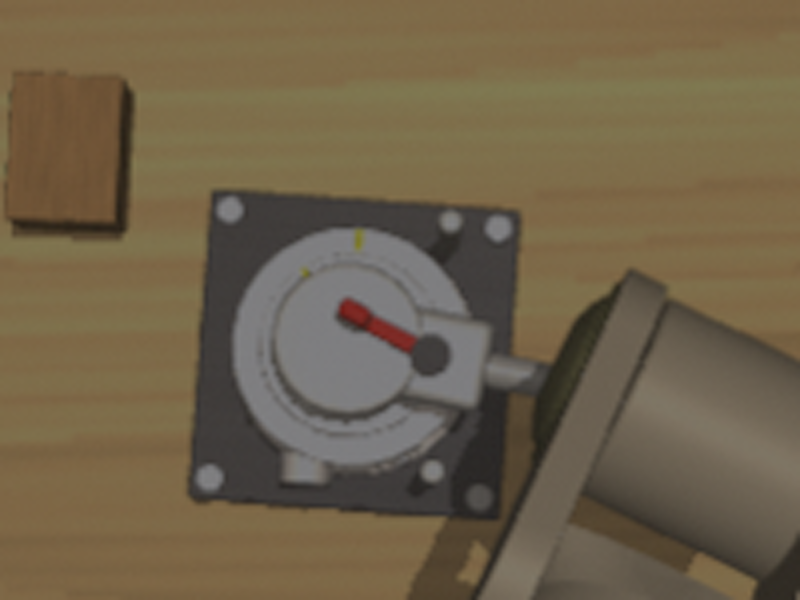

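>>> jog_arm(steps=[0.0066,-0.0025,-0.002,0,0,0.051,0,0.0143,-0.0051,-0.002,0,0,0.101,0,0.0221,-0.0072,-0.002,0,0,0.151,0,0.03,-0.009,-0.002,0,0,0.2,0,0.038,-0.01,-0.002,0,0,0.25,0,0.046,-0.011,-0.002,0,0,0.3,0,0.054,-0.012,-0.002,0,0,0.35,0,0.062,-0.012,-0.002,0,0,0.4,0,0.07,-0.0115,-0.002,0,0,0.45,0,0.078,-0.011,-0.002,0,0,0.5,0,0.086,-0.01,-0.002,0,0,0.55,0,0.094,-0.0085,-0.002,0,0,0.6,0,0.102,-0.0065,-0.002,0,0,0.65,0,0.11,-0.004,-0.002,0,0,0.7,0,0.1175,-0.0015,-0.002,0,0,0.75,0,0.1185,-0.001,-0.002,0,0,0.755,0,0.1185,-0.001,-0.002,0,0,0.755,0])

```text
time_s: 10.73
ee_pos: [628.4, -133.0, 73.8]
eef_rot: [3.14, -0.003, 0.504]
wrist_force: [0.4, -0.1, -0.2]
finger_gap: -0.0
```

```bash
python3 look.py m2; python3 arc.py -23 -0.55 -0.75 -0.05
```

```text
10.8333 [ 628.1 -133.3   73.8] [ 0.22  1.06 -0.37]
10.8333 [ 628.1 -133.3   73.8] [ 3.14e+00 -2.00e-03  5.04e-01] [ 0.22  1.06 -0.37]
-0.55 [-0.0081 -0.0031] yaw -0.05
-0.6 [-0.0004 -0.0004] yaw 0.0
-0.65 [0.0071 0.0026] yaw 0.05
-0.7 [0.0144 0.0061] yaw 0.1
```

View pics/m2_t.png

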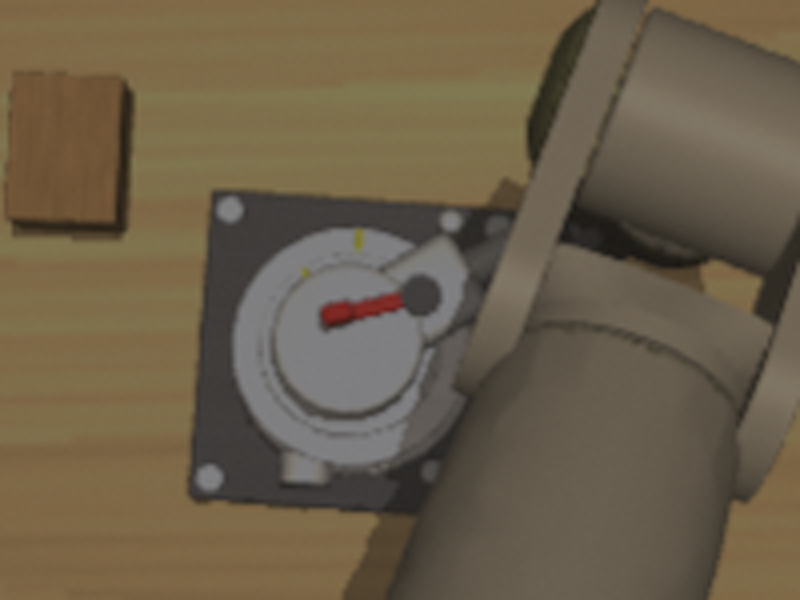

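View pics/m2_s.png

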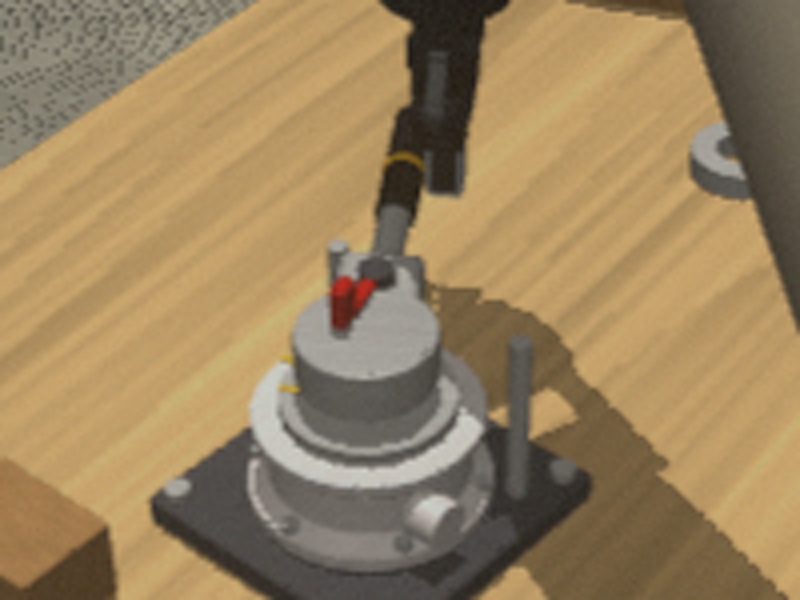

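>>> jog_arm(steps=[-0.006,-0.003,0,0,0,0,0,-0.012,-0.006,0.01,0,0,0,0,-0.012,-0.006,0.04,0,0,0,0,-0.012,-0.006,0.07,0,0,0,0,-0.012,-0.006,0.075,0,0,0,0,0.02,0.01,0.075,0,0,0,0,0.055,0.03,0.075,0,0,0,0,0.056,0.03,0.075,0,0,0,0,0.056,0.03,0.06,0,0,0,0,0.056,0.03,0.03,0,0,0,0,0.056,0.03,0,0,0,0,0,0.056,0.03,0,0,0,0,0])

```text
time_s: 11.83
ee_pos: [680.6, -102.9, 68.0]
eef_rot: [-3.136, 0.005, 0.503]
wrist_force: [-0.9, 0.2, -1.0]
finger_gap: 0.0
```

```bash
python3 look.py n1; python3 arc.py 23 -0.7 0.6 0.05
```

```text
11.9333 [ 683.6 -103.7   74.5] [ 0.16 -0.41  0.55]
11.9333 [ 683.6 -103.7   74.5] [ 3.14e+00 -2.00e-03  5.03e-01] [ 0.16 -0.41  0.55]
-0.7 [-0.0033  0.0026] yaw 0.101
-0.65 [-0.0094 -0.0028] yaw 0.051
-0.6 [-0.0157 -0.0078] yaw 0.001
-0.55 [-0.0223 -0.0125] yaw -0.049
-0.5 [-0.0291 -0.0169] yaw -0.099
-0.45 [-0.0361 -0.0209] yaw -0.149
-0.4 [-0.0433 -0.0246] yaw -0.199
-0.35 [-0.0507 -0.0279] yaw -0.249
-0.3 [-0.0582 -0.0308] yaw -0.299
-0.25 [-0.0659 -0.0334] yaw -0.349
-0.2 [-0.0736 -0.0355] yaw -0.399
-0.15 [-0.0815 -0.0373] yaw -0.449
-0.1 [-0.0895 -0.0387] yaw -0.499
-0.05 [-0.0975 -0.0397] yaw -0.549
0.0 [-0.1056 -0.0403] yaw -0.599
0.05 [-0.1137 -0.0404] yaw -0.649
0.1 [-0.1217 -0.0402] yaw -0.699
0.15 [-0.1298 -0.0396] yaw -0.749
0.2 [-0.1378 -0.0385] yaw -0.799
0.25 [-0.1458 -0.0371] yaw -0.849
0.3 [-0.1536 -0.0353] yaw -0.899
0.35 [-0.1614 -0.0331] yaw -0.949
0.4 [-0.169  -0.0305] yaw -0.999
0.45 [-0.1766 -0.0275] yaw -1.049
0.5 [-0.1839 -0.0241] yaw -1.099
0.55 [-0.1911 -0.0204] yaw -1.149
```

View pics/n1_s.png

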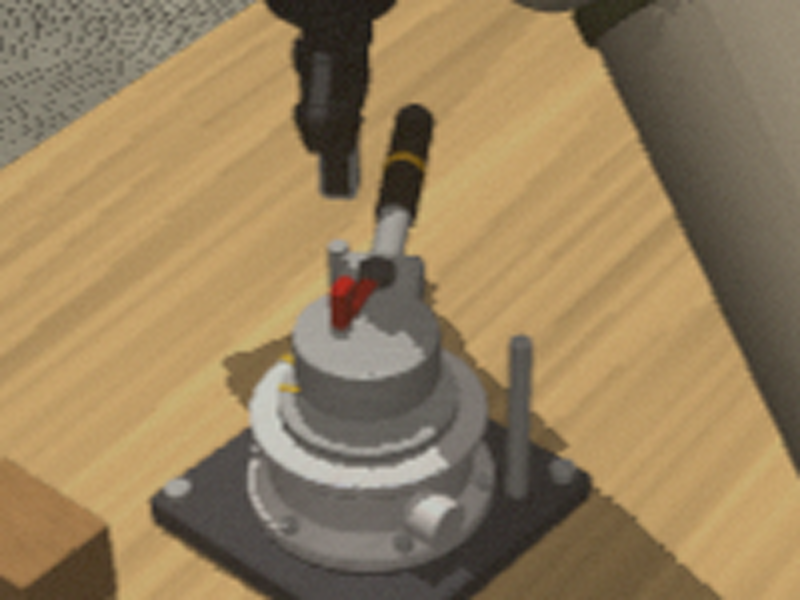

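View pics/n1_t.png

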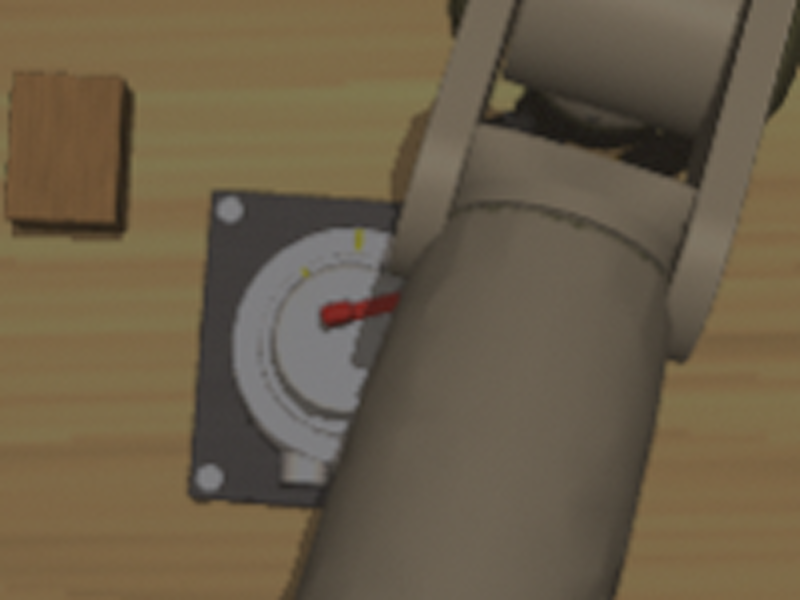

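>>> jog_arm(steps=[-0.008,-0.004,0,0,0,0,0,-0.0157,-0.0078,0,0,0,0,0,-0.019,-0.01,0,0,0,-0.025,0,-0.022,-0.0125,0,0,0,-0.05,0,-0.029,-0.017,0,0,0,-0.1,0,-0.036,-0.021,0,0,0,-0.15,0,-0.0435,-0.0245,0,0,0,-0.2,0,-0.0505,-0.028,0,0,0,-0.25,0,-0.058,-0.031,0,0,0,-0.3,0,-0.066,-0.0335,0,0,0,-0.35,0,-0.0735,-0.0355,0,0,0,-0.4,0,-0.0815,-0.0375,0,0,0,-0.45,0,-0.0895,-0.039,0,0,0,-0.5,0,-0.0975,-0.04,0,0,0,-0.55,0,-0.1055,-0.0405,0,0,0,-0.6,0,-0.1055,-0.0405,0,0,0,-0.6,0])

```text
time_s: 13.27
ee_pos: [578.3, -144.7, 76.1]
eef_rot: [3.14, -0.004, -0.1]
wrist_force: [1.8, 0.3, 0.7]
finger_gap: 0.0
```

```bash
python3 look.py n2; python3 arc.py 23 0 0.6 0.03
```

```text
13.3667 [ 578.9 -144.6   75.7] [ 1.51 -0.65  0.94]
13.3667 [ 578.9 -144.6   75.7] [ 3.14  -0.004 -0.096] [ 1.51 -0.65  0.94]
0.0 [-0.0008  0.0006] yaw 0.0
0.03 [-0.0057  0.0005] yaw -0.03
0.06 [-0.0105  0.0005] yaw -0.06
0.09 [-0.0153  0.0006] yaw -0.09
0.12 [-0.0202  0.0009] yaw -0.12
0.15 [-0.025   0.0013] yaw -0.15
0.18 [-0.0298  0.0019] yaw -0.18
0.21 [-0.0346  0.0026] yaw -0.21
0.24 [-0.0394  0.0034] yaw -0.24
0.27 [-0.0441  0.0044] yaw -0.27
0.3 [-0.0489  0.0056] yaw -0.3
0.33 [-0.0535  0.0069] yaw -0.33
0.36 [-0.0582  0.0083] yaw -0.36
0.39 [-0.0628  0.0099] yaw -0.39
0.42 [-0.0673  0.0116] yaw -0.42
0.45 [-0.0718  0.0134] yaw -0.45
0.48 [-0.0762  0.0154] yaw -0.48
0.51 [-0.0806  0.0175] yaw -0.51
0.54 [-0.0849  0.0197] yaw -0.54
0.57 [-0.0891  0.0221] yaw -0.57
```

View pics/n2_t.png

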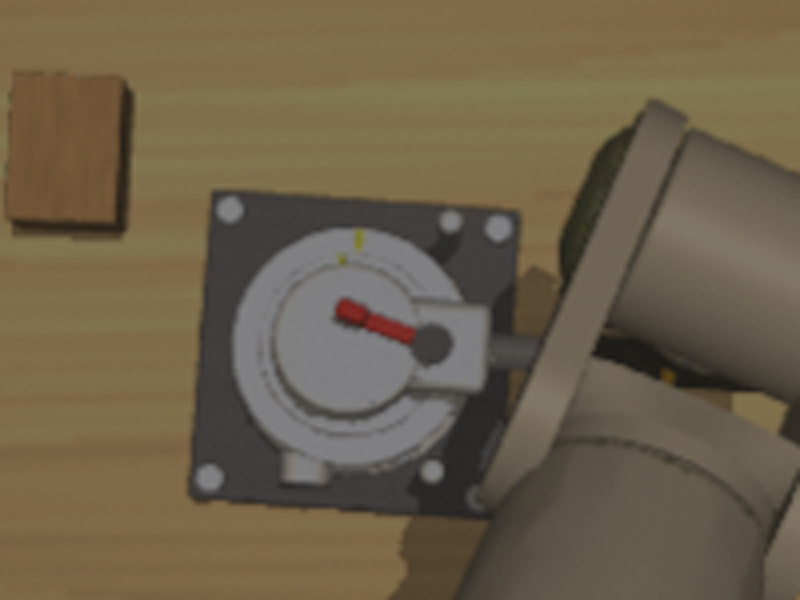

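View pics/n2_s.png

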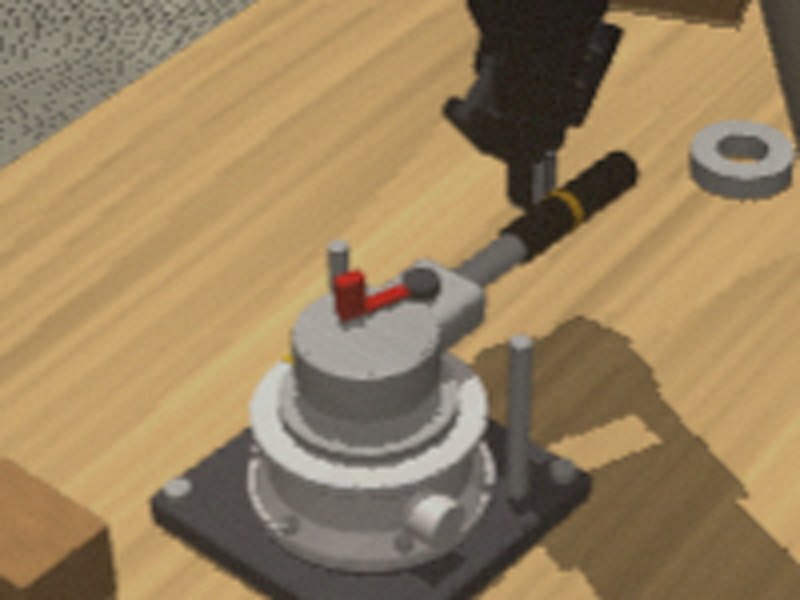

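>>> jog_arm(steps=[-0.0055,0.0005,-0.001,0,0,-0.03,0,-0.0105,0.0005,-0.001,0,0,-0.06,0,-0.0153,0.0006,-0.001,0,0,-0.09,0,-0.0175,0.0008,-0.001,0,0,-0.105,0,-0.0175,0.0008,-0.001,0,0,-0.105,0])

```text
time_s: 13.78
ee_pos: [562.0, -144.3, 75.4]
eef_rot: [3.139, -0.006, -0.201]
wrist_force: [2.5, -1.7, 1.7]
finger_gap: 0.0
```

```bash
python3 look.py n3; python3 arc.py 23 0.1 0.3 0.02
```

```text
13.8833 [ 562.  -144.1   75.1] [ 3.34 -1.74  2.03]
13.8833 [ 562.  -144.1   75.1] [ 3.139 -0.005 -0.2  ] [ 3.34 -1.74  2.03]
0.1 [-0.0001  0.0002] yaw 0.004
0.12 [-0.0033  0.0004] yaw -0.016
0.14 [-0.0065  0.0006] yaw -0.036
0.16 [-0.0097  0.001 ] yaw -0.056
0.18 [-0.0129  0.0014] yaw -0.076
0.2 [-0.0161  0.0018] yaw -0.096
0.22 [-0.0193  0.0023] yaw -0.116
0.24 [-0.0225  0.0029] yaw -0.136
0.26 [-0.0257  0.0036] yaw -0.156
0.28 [-0.0288  0.0043] yaw -0.176
```

View pics/n3_t.png

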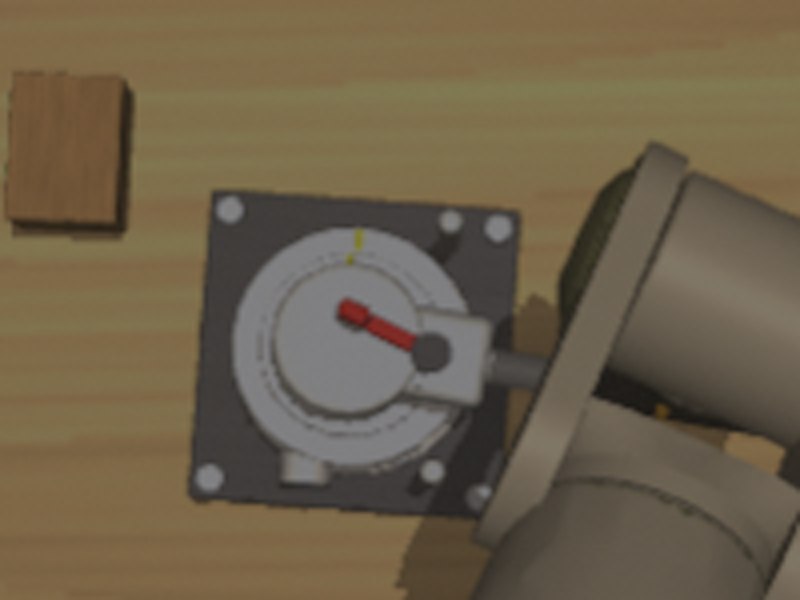

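>>> jog_arm(steps=[-0.0016,0.0002,0,0,0,-0.006,0,-0.0032,0.0004,0,0,0,-0.016,0,-0.0048,0.0005,0,0,0,-0.026,0,-0.0064,0.0006,0,0,0,-0.036,0])

```text
time_s: 14.22
ee_pos: [555.5, -143.5, 75.1]
eef_rot: [3.139, -0.005, -0.237]
wrist_force: [4.6, -3.7, 1.2]
finger_gap: 0.0
```

>>> jog_arm(steps=[-0.0012,0.0002,0,0,0,-0.007,0,-0.0024,0.0004,0,0,0,-0.014,0,-0.0024,0.0004,0,0,0,-0.014,0])

```text
time_s: 14.47
ee_pos: [552.8, -143.1, 75.1]
eef_rot: [3.139, -0.005, -0.252]
wrist_force: [1.9, -2.8, 1.0]
finger_gap: -0.3
```

>>> jog_arm(steps=[-0.0012,0.0002,0,0,0,-0.007,0,-0.0024,0.0004,0,0,0,-0.014,0,-0.0024,0.0004,0,0,0,-0.014,0])

```text
time_s: 14.72
ee_pos: [550.1, -142.7, 75.1]
eef_rot: [3.139, -0.004, -0.266]
wrist_force: [2.4, -2.5, 1.7]
finger_gap: -0.3
```

>>> jog_arm(steps=[-0.0012,0.0002,0,0,0,-0.007,0,-0.0024,0.0004,0,0,0,-0.014,0,-0.0036,0.0006,0,0,0,-0.021,0,-0.0036,0.0006,0,0,0,-0.021,0])

```text
time_s: 15.05
ee_pos: [546.4, -142.2, 75.1]
eef_rot: [3.139, -0.005, -0.288]
wrist_force: [2.6, -4.3, 1.1]
finger_gap: -0.1
```

```bash
python3 look.py n4
python3 - <<'E'
from h import *
T=manip.camera("top");cv2.imwrite("pics/n5.png",cv2.resize(T["pixels"][195:255,270:350],(800,600),interpolation=cv2.INTER_CUBIC))
A=np.array([571.5,17.5])
for n in(-.1,-.05,0,.05):
    a=-.096-n
    for r,z in((44,88),(61,75)): print(n,r,((proj(T,[*(A+r*np.array([np.cos(a),np.sin(a)])),z])-[270,195])*10).round())
E
```

```text
15.15 [ 546.4 -142.2   75.1] [ 2.24 -4.    1.15]
-0.1 44 [[417. 176.]]
-0.1 61 [[417. 101.]]
-0.05 44 [[427. 176.]]
-0.05 61 [[431. 101.]]
0 44 [[438. 176.]]
0 61 [[446. 102.]]
0.05 44 [[449. 177.]]
0.05 61 [[461. 103.]]
```

View pics/n5.png

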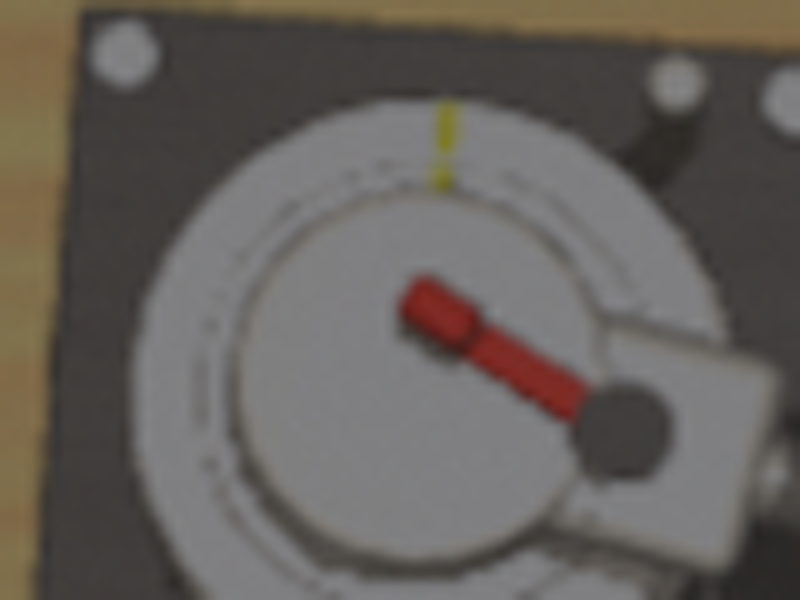

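>>> jog_arm(steps=[-0.001,0.0002,0,0,0,-0.006,0,-0.002,0.0003,0,0,0,-0.012,0,-0.002,0.0003,0,0,0,-0.012,0])

```text
time_s: 15.45
ee_pos: [544.6, -141.9, 75.1]
eef_rot: [3.139, -0.005, -0.3]
wrist_force: [3.6, -4.1, 0.6]
finger_gap: 0.1
```

>>> jog_arm(steps=[-0.001,0.0002,0,0,0,-0.006,0,-0.002,0.0004,0,0,0,-0.012,0,-0.002,0.0004,0,0,0,-0.012,0])

```text
time_s: 15.7
ee_pos: [543.0, -141.7, 75.2]
eef_rot: [3.139, -0.007, -0.313]
wrist_force: [4.9, -3.5, -0.5]
finger_gap: -0.0
```

>>> jog_arm(steps=[-0.001,0.0003,0,0,0,-0.006,0,-0.002,0.0005,0,0,0,-0.01,0,-0.002,0.0005,0,0,0,-0.01,0])

```text
time_s: 15.95
ee_pos: [541.5, -141.5, 75.2]
eef_rot: [3.139, -0.008, -0.323]
wrist_force: [5.9, -5.3, -1.1]
finger_gap: 0.1
```

>>> jog_arm(steps=[-0.001,0.0003,0,0,0,-0.005,0,-0.002,0.0006,0,0,0,-0.01,0,-0.002,0.0006,0,0,0,-0.01,0])

```text
time_s: 16.2
ee_pos: [540.2, -141.2, 75.3]
eef_rot: [3.139, -0.01, -0.334]
wrist_force: [6.2, -5.3, -2.0]
finger_gap: 0.0
```

>>> jog_arm(steps=[-0.001,0.0003,0,0,0,-0.005,0,-0.002,0.0006,0,0,0,-0.01,0,-0.003,0.0009,0,0,0,-0.015,0,-0.003,0.0009,0,0,0,-0.015,0])

```text
time_s: 16.53
ee_pos: [538.0, -140.9, 75.3]
eef_rot: [3.138, -0.013, -0.349]
wrist_force: [7.2, -5.7, -2.7]
finger_gap: 0.2
```

>>> jog_arm(steps=[-0.0015,0.0005,0,0,0,-0.006,0,-0.003,0.001,0,0,0,-0.012,0,-0.004,0.0013,0,0,0,-0.018,0,-0.004,0.0013,0,0,0,-0.018,0])

```text
time_s: 16.87
ee_pos: [535.1, -140.3, 75.4]
eef_rot: [3.138, -0.017, -0.368]
wrist_force: [8.8, -6.1, -3.8]
finger_gap: -0.2
```

```bash
python3 look.py n6
python3 - <<'E'
from h import *
T=manip.camera("top");cv2.imwrite("pics/n7.png",cv2.resize(T["pixels"][195:255,270:350],(800,600),interpolation=cv2.INTER_CUBIC))
E
```

```text
16.9667 [ 535.1 -140.3   75.4] [ 7.55 -6.85 -3.48]
```

View pics/n7.png

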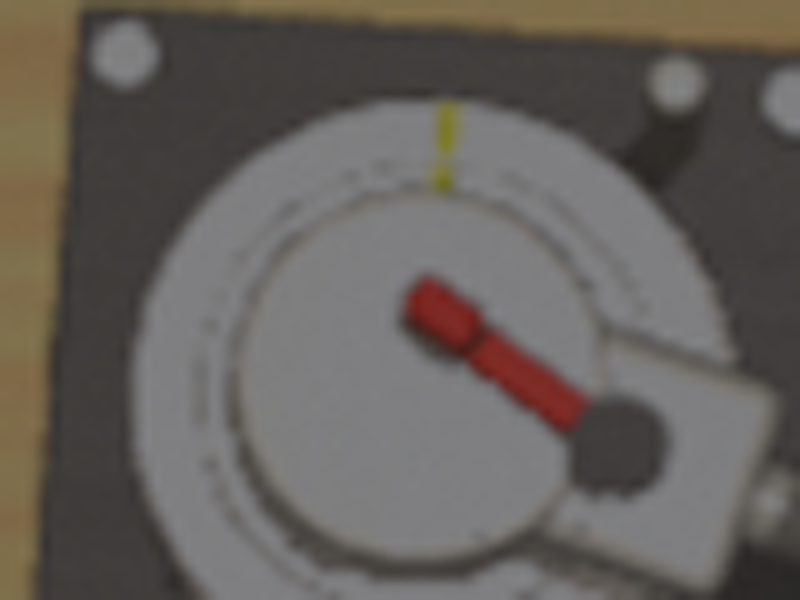

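View pics/n6_s.png

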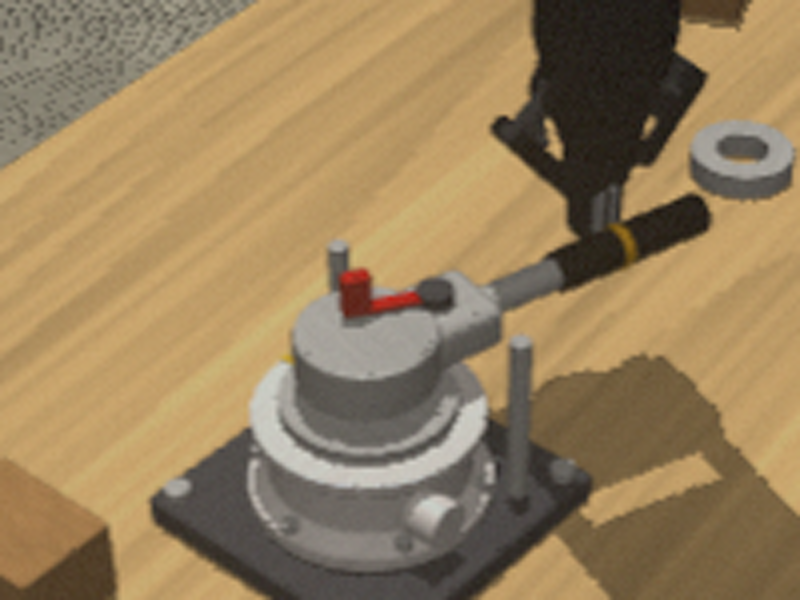

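>>> jog_arm(steps=[-0.0015,0.0005,0,0,0,-0.008,0,-0.003,0.0012,0,0,0,-0.016,0,-0.0045,0.0018,0,0,0,-0.024,0,-0.0055,0.0022,0,0,0,-0.03,0,-0.0055,0.0022,0,0,0,-0.03,0])

```text
time_s: 17.43
ee_pos: [530.9, -139.4, 75.5]
eef_rot: [3.137, -0.021, -0.398]
wrist_force: [10.2, -9.7, -5.7]
finger_gap: 0.1
```

>>> jog_arm(steps=[-0.0015,0.0006,0,0,0,-0.005,0,-0.0015,0.0006,0,0,0,-0.005,0,-0.0015,0.0006,0,0,0,-0.005,0,-0.0015,0.0006,0,0,0,-0.005,0,-0.0015,0.0006,0,0,0,-0.005,0,-0.0015,0.0006,0,0,0,-0.005,0,-0.0015,0.0006,0,0,0,-0.005,0,-0.0015,0.0006,0,0,0,-0.005,0])

```text
time_s: 18.1
ee_pos: [531.0, -139.6, 75.6]
eef_rot: [3.137, -0.026, -0.404]
wrist_force: [11.4, -7.7, -5.7]
finger_gap: 0.4
```

Run:
```python
from h import *
T=manip.camera("top");cv2.imwrite("pics/n8.png",cv2.resize(T["pixels"][195:255,270:350],(800,600),interpolation=cv2.INTER_CUBIC))
s=manip.get_state();print(s["wrist_force"],s["time_s"])
```

```text
[11.8642185  -6.84733129 -5.46982876] 18.15
```

View pics/n8.png

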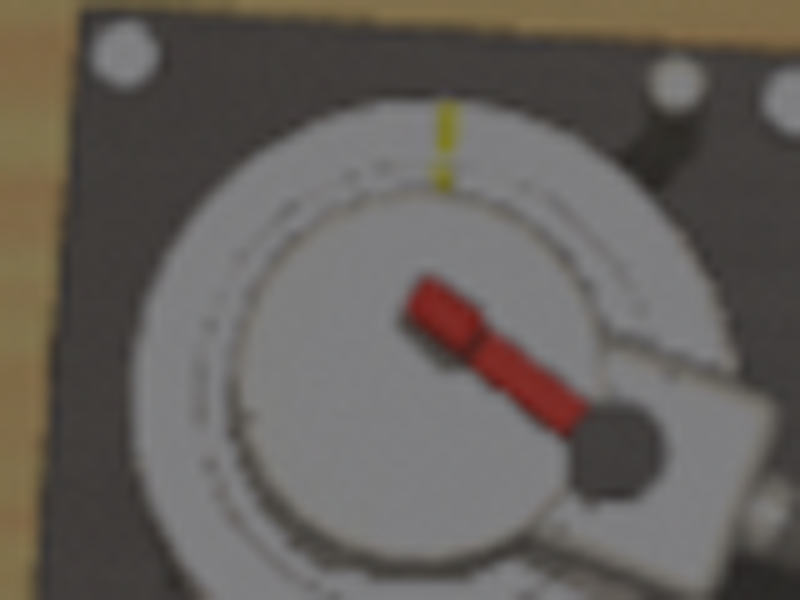

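>>> jog_arm(steps=[0.002,-0.001,0,0,0,0,0,0.004,-0.002,0,0,0,0,0,0.007,-0.003,0,0,0,0,0,0.011,-0.005,0,0,0,0,0,0.018,-0.008,0,0,0,0,0,0.035,-0.015,0,0,0,0,0,0.05,-0.02,0.01,0,0,0,0,0.05,-0.02,0.05,0,0,0,0,0.05,-0.02,0.09,0,0,0,0,0.05,-0.04,0.12,0,0,0,0,0.05,-0.08,0.15,0,0,0,0,0.05,-0.12,0.15,0,0,0,0,0.05,-0.15,0.15,0,0,0,0,0.05,-0.15,0.15,0,0,0,0,0.05,-0.15,0.15,0,0,0,0,0.05,-0.15,0.15,0,0,0,0])

```text
time_s: 19.48
ee_pos: [580.7, -288.6, 224.7]
eef_rot: [3.138, -0.023, -0.404]
wrist_force: [0.0, -0.1, -0.1]
finger_gap: -0.2
```

```bash
python3 look.py p1
python3 - <<'E'
from h import *
T=manip.camera("top");cv2.imwrite("pics/p2.png",cv2.resize(T["pixels"][195:255,270:350],(800,600),interpolation=cv2.INTER_CUBIC))
for k in ("oil_bottle_mid","filter_mid","bearing_mid","part_box_mid"):
    for q in manip.pinpoint(T,k)[:1]: print(k,onz(T,np.array(q["xy"])*[640,480],Z[k]).round(1))
E
```

```text
19.5833 [ 581.1 -288.1  225.4] [ 0.38  0.22 -0.11]
oil_bottle_mid [583.9 333.8  95. ]
filter_mid [448.6 327.3  42.5]
bearing_mid [ 565.  -385.3    9. ]
part_box_mid [683.2 168.5  25. ]
```

View pics/p2.png

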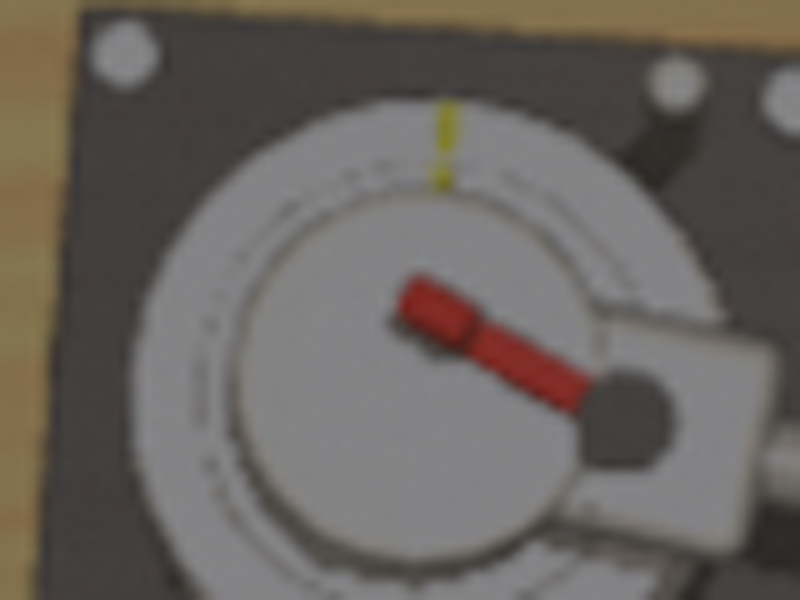

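View pics/p1_s.png

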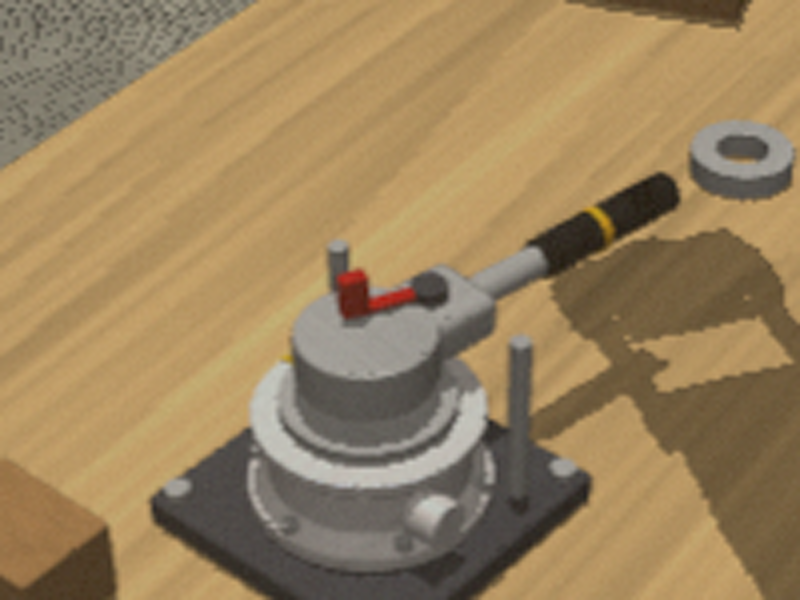

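>>> jog_arm(steps=[0,0,0,0,0,0,0,0,0,0,0,0,0,0,0,0,0,0,0,0,0,0,0,0,0,0,0,0,0,0,0,0,0,0,0])

```text
time_s: 20.25
ee_pos: [581.1, -288.9, 225.7]
eef_rot: [3.137, -0.026, -0.403]
wrist_force: [0.1, -0.5, 0.6]
finger_gap: -0.1
```

Run:
```python
from h import *
T=manip.camera("top");a=T["pixels"][195:255,270:350];b=cv2.resize(cv2.imread("pics/p2.png"),(80,60),interpolation=cv2.INTER_AREA)
print(cv2.absdiff(a,b).mean(),manip.get_state()["qd"].round(3))
cv2.imwrite("pics/p3.png",cv2.resize(a,(800,600),interpolation=cv2.INTER_CUBIC))
```

```text
0.8702083333333334 [ 0.     0.001 -0.001  0.001  0.001 -0.   ]
```

View pics/p3.png

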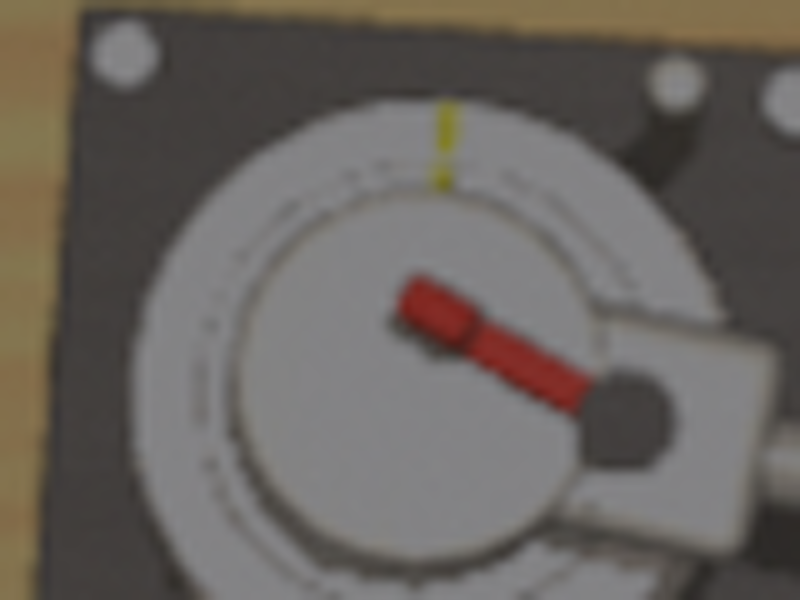

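Everything is at rest, the marks line up (nut mark about (443,180), rim mark about (447,120)), and the lever is on the tightening side. I'm handing in now.

```bash
python3 -c "
from plant import manip
print(manip.sign_off())"
```

```text
the job is handed in; nothing more can be done
None
```

The nut is home against its stop and snugged, the lever is set to tighten, and the wrench is released. I handed the job in at about 20 s; it gave no verdict.

- **Lever:** I pushed the red lever over to its stop at about 9–10 N. The pictures show it fully on the tightening side, with the nut mark unmoved.
- **Swing back:** I pushed the handle counter-clockwise to about -0.6 rad. It moved freely at about 1 N, and the nut mark stayed put.
- **Tighten and snug:** I pushed clockwise until the nut mark lined up with the rim mark. It stayed there while the push climbed to about 14–15 N at the wrist, which I held for about 0.7 s. I then eased off and lifted clear.
- **Last checks:** The two marks line up to within about 0.02 rad. Two pictures about 0.7 s apart show the wrench at rest, and the wrist force is near zero. The network's points for the four bystanders are within about 8 mm of the first ones, which is about its usual scatter.

**What disagreed:** The fingertips sat about 27 mm higher in the side picture than the reported TCP height. My first pass at the lever went over the tab without touching it. I lowered all later heights by that amount, and the contacts then came where expected. I didn't find the cause.

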